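# Set and lock the drilling stop, then load the handle blank

## Task

Swing the clamp lever open, slide the drilling jig's length stop along its rail until its brass pointer is at the red mark, and swing the lever back fully home to lock it there. Then lay the standing pale wooden handle gently on its side in the jig's V cradle, without dropping it or knocking it over, and push it endwise under the drill bush until its end butts against the stop, without shifting the stop. Leave everything else on the bench standing where it is.

Things in the scene. Friction and masses are not known exactly. Their poses are not given: they have to be found in the camera images.
- jig: The drilling jig, fixed: green base plate 200 mm (x) by 390 mm (y from -200 to +190), 15 mm thick. Origin on the bench, below the drill bush's cross-line; +y runs along the rail and the V cradle, the -x side faces the robot; it may be yawed. A steel rail 30 mm wide, top 25 mm high, lies along x = -40 from y = -25 to 185.
- cradle_mid (a point): Where the middle of the handle's axis comes when it lies in the open part of the V cradle: jig x = 35, y = -100, 67 mm high; axes as the jig's. The V is a straight steel trough along x = 35 from y = -190 to 170, 27 mm wide in all: bottom 45 mm high, faces sloping 40 degrees, rims 56 mm high; fingers can straddle it down to the base.
- bush (a point): Underside of the steel drill bush (17 mm wide) over the V: jig x = 35, y = 0, 89 mm high. It hangs from a green arm (x = 22 to 92, y = -12 to 12, top 110 mm high, bush top 113) on a post at x = 72 to 94, y = -15 to 15.
- stop (a joint): The length stop's place on its rail, m: 0 nearest the bush, 0.12 at the far end; grows along jig +y. With the lever open it slides with 4 N of friction and stays where left; with the lever home it is held by over 40 N. Its carriage is an aluminium block, jig x -73 to -7, 50 mm long in y, 28 to 52 mm high, whose flat ends can be pushed.
- stop_face (a point): Centre of the stop's butting face, a brass pad looking along jig -y, at the height of the axis of a handle in the V (67 mm); axes as the jig's. The carriage's middle is 7.5 mm farther in +y. The pad is on a steel arm 12 mm thick in y, 62 to 84 mm high, reaching from the carriage across the V to jig x = 54.
- pointer (a point): Tip of the carriage's brass pointer, over the scale on the robot's side of the rail, 16 mm from the carriage's middle towards -y, 18 mm high. Axes as the jig's.
- clamp (a joint): The black clamp lever on the carriage, rad: 0 fully home (locked; it points along jig +y, at its end stop), grows to 1.4 (open; it points to jig -x, towards the robot). Vertical axis. It takes 0.12 N m to turn, 0.2 N m in the last 0.2 rad before home, and stays where it is left. The stop is free above 0.25 rad; count above 1.0 as open.
- clamp_hub (a point): On the lever's vertical axis, at the height of its grip (87 mm): jig x = -58, level with the carriage's middle in y.
- clamp_tip (a point): Centre of the lever's round end, 70 mm from the hub axis, 87 mm high. The grip is a round bar 12 mm thick, level within 4 mm over its last 44 mm; under it nothing stands higher than the carriage's top.
- mark_red: Red marker clipped on the scale at the jig's robot-side edge, 12 mm wide along the scale and 14 mm high; origin at the middle of its underside, 15 mm high, axes as the jig's. The stop is set when the pointer has the same y, along the jig, as this marker.
- mark_blue: The same in blue, for another job: not to be used. Either marker may be the one nearer the bush.
- handle: The pale turned wooden bag handle to be loaded, a plain round bar 34 mm thick and 150 mm long (about 0.13 kg) with two thin brass lines, standing upright on the bench. Origin at the centre of its lower end face; z along its axis. It may lie either way round in the V.
- handle_mid (a point): The middle of that handle's axis.
- dark_handle: A dark-brown handle of the same size, standing upright: leave it. Origin at its foot.
- jar: Amber glass jar, 66 mm thick, 85 mm high, origin at its foot: leave it.
- tin: Tin can, 72 mm thick, 100 mm high, origin at its foot: leave it.
- cup: White cup, 76 mm wide, 95 mm high, origin at its foot: leave it.
- wax: Round yellow wax cake, 60 mm wide, 30 mm high, origin at its foot: leave it.
- mallet: Mallet lying on the bench, 220 mm long along its x axis, under 60 mm high: leave it.
- driver: Screwdriver lying on the bench, 170 mm long along its x axis, under 40 mm high: leave it.
- block: Small light wooden block 70 x 50 x 35 mm, origin at its foot: leave it.
There are look-alikes about, which are no part of the job. Leave any purple or turquoise look-alike of the handle alone.

How it is judged:
On the way, in this order (a step that is already met when the one before it is completed fails the run):
1. the clamp lever is open (value of joint clamp above 1 rad), for 0.1 s.
2. the stop's pointer is at the red mark (y of pointer in the frame of mark_red between -0.004 and 0.004 m), for 0.2 s.
3. the lever is home again with the pointer at the red mark (all of step 2 and value of joint clamp below 0.12 rad), for 0.2 s.
At the end, for the whole second after the job is handed in: The lever is home (within 0.12 rad), the pointer is within 4 mm of the red mark along the scale, and the pale wooden handle lies at rest in the V (its middle within 5 mm of the V's line and of its seated height, its axis within 0.06 rad of the V's) with its end within 4 mm of the stop's face (all of step 3 and angle between the z axis of handle and the y axis of jig, either way round below 0.06 rad and x of handle_mid in the frame of jig between 0.03 and 0.04 m and z of handle_mid in the frame of jig between 0.062 and 0.072 m and y of handle_mid in the frame of stop_face between -0.079 and -0.071 m and linear speed of handle below 0.02 m/s); the robot touches nothing.
It fails at once if another thing on the bench is shifted by more than 30 mm or tipped over (distance of any of dark_handle, jar, tin, cup, wax, mallet, driver, block from where it was at the start of the episode above 0.03 m or angle between any of dark_handle, jar, tin, cup's own z axis and vertical above 0.6 rad).
It fails at once if the handle is let fall or knocked over (it moves faster than 0.6 m/s with no finger on it) (linear speed of handle above 0.6 m/s and contact force between handle and the fingers below 0.05 N).
It also fails if it takes over 72 s, if anything falls off the work surface, if the arm or the gripper's body presses on something with over 40 N, if the wrist force passes 120 N, or if a joint passes its speed limit or range.

## Robot

A 6-joint arm with a two-finger parallel gripper is mounted at the origin on the work surface. World frame = base frame: x ahead of the robot, y to its left, z up, the work surface at z = 0. Lengths are in m, angles in rad, forces in N, time in s.
With the tool pointing down it reaches from about 0.25 to 0.775 m from the base axis. Payload 8.9 kg.
Tool frame: the origin (TCP) lies at the very end of the fingers, on their centre line; the grasp point (between the pads) lies 19 mm behind it (robot.hold_point_z is the distance from the TCP to the grasp point, in m); z points along the fingers, x is the direction in which the jaws open and shut, and the axes are right-handed (so a half turn about z gives the same grasp; the last joint's range is limited). The gripper opens to 85 mm and grips with 20 to 120 N. Pads are 22 mm wide; open, the fingers measure 114 mm over their backs; the gripper's body (76 mm by 85 mm) begins 54 mm behind the grasp point. The pads swing forward as they close: fully open they stand 13 mm farther back than shut.
Start: joints at [1.136, 0.291, -0.153, 1.127, 0, 1.431], TCP at [0.153, 0.502, 0.231] pointing down, gripper open.
Joint ranges: [-2.52, 2.52], [-0.91, 1.74], [-1.3, 1.37], [-1.96, 2.02], [-1.52, 1.47], [-3.14, 3.14]. Speed limits (rad/s): [2.22, 2.22, 2.79, 3.14, 3.14, 3.14].

## Interface

Orientations are given as [roll, pitch, yaw] about the fixed x, y, z axes, in that order (R = Rz(yaw) Ry(pitch) Rx(roll)).
In Python, from rig import monitor, snapshot, camera_model, ticket, robot gives the robot as it stands. The module is installed in compiled form; this text tells all that it offers.
- The arm moves only by the tool arm_command, never from a script. Its argument "commands" is a list of rows, each an object with "grip": the closure in counts, from 0 (fully open) to 255 (shut); "travel": the shift along the tool's x, y, z in mm, a list of three; "twist": the turn about the tool's z in rad. In form: [{"grip": grip, "travel": [x, y, z], "twist": twist}, ...]. A call has 1 to 8 rows; each row shifts and turns the commanded pose from where the row before left it, along the tool's axes as they then stand; what a row does not reach is not made up. A row lasts 1/8 s, in which the tool goes at most 62.5 mm and 10.7 degrees, less where a joint would pass 70% of its speed; a pose out of reach is approached as far as the arm can. A call is refused whole if a number of a shift passes 62.5 or a number of a turn 0.188, either way. A call with a gripper value outside its range is refused whole. The fingers move at their own pace and stop on an object; "grip_force" is the grip in N (left out, the last holds). Time passes only in rows, so rows that do not move let the fingers close. It gives the time, the measured TCP pose, the force and the opening at its end, in the units of the state.
- monitor.sense(): the state, without advancing time (a new reading comes with each control period).
- snapshot(name): name is "side" or "top"; returns the picture (480x640x3 uint8, red, green, blue); there is no depth.
- camera_model(name): a dict with "intrinsics" (3x3 intrinsics, pixels), "R" (3x3) and "t" (3): a world point X has camera coordinates R X + t. Camera axes: x right, y down, z forward; pixel columns grow to the right and rows downward; lengths in m; the calibration is good to about 2 mm. A picture is of the moment at which its call begins. camera_model takes no time and is no camera call.
- ticket.job_done(): hands the job in, once; it reports no verdict.
The state is a dict: "t": time; "q": joint angles; "dq": joint speeds; "tau": joint torques, N m; "ee_pos": TCP position; "orientation": TCP orientation; "wrist_force": force on the tool from outside, world axes, zero at the start; "torque": the same for the moment, N m; "grip_width": finger opening in m.
Only numpy, scipy, OpenCV 4.12 (cv2) and the standard library are available. Lean on these libraries where they do the work, as an engineer would, in place of code of your own. Each camera call takes 0.05 s, during which the arm holds its last target.

## Working session

There is one attempt and no reset: what is moved stays moved. The work goes in short steps, Python scripts to look and compute and a tool call to move; the robot and the scene stay as the last step left them, time stands still between calls to the robot, and variables do not carry over. Pictures are saved under pics/ and viewed, and the job is handed in when it is done.

Besides the shell and the picture viewer there is one more tool, called after ">>>" by a JSON object that holds its "method" and its "body", one argument or row to a line. arm_command: Moves the arm, as the interface text tells. Its arguments: {"type":"object","properties":{"commands":{"type":"array"},"grip_force":{"type":"number"}},"required":["commands"]}

```bash
mkdir -p pics
python3 - <<'E'
from rig import monitor, snapshot, camera_model
import cv2,numpy as np
np.set_printoptions(precision=4,suppress=True)
print(monitor.sense())
for n in("side","top"):
    im=snapshot(n); cv2.imwrite(f"pics/{n}0.png",im[...,::-1]); print(n,camera_model(n))
E
```

```text
{'t': 0.0, 'q': array([ 1.1357,  0.2913, -0.1542,  1.1267, -0.    ,  1.4315]), 'dq': array([-0.0002, -0.    , -0.001 , -0.0004,  0.0004,  0.0009]), 'tau': array([ -0.0026, -53.7145,  33.1374,   0.0161,  -0.0002,   0.    ]), 'ee_pos': array([0.1528, 0.5018, 0.2307]), 'orientation': array([-3.1414,  0.0013,  1.275 ]), 'wrist_force': array([ 0.4555, -0.4538, -0.0813]), 'torque': array([ 0.0341, -0.033 , -0.0195]), 'grip_width': 0.08567326900513518}
side {'intrinsics': array([[438.7232,   0.    , 308.156 ],
       [  0.    , 438.7232, 246.7141],
       [  0.    ,   0.    ,   1.    ]]), 'R': array([[-0.995 , -0.0973, -0.0216],
       [-0.0365,  0.5572, -0.8296],
       [ 0.0928, -0.8246, -0.558 ]]), 't': array([0.5667, 0.1038, 0.8386])}
top {'intrinsics': array([[594.9613,   0.    , 319.6159],
       [  0.    , 594.9613, 229.746 ],
       [  0.    ,   0.    ,   1.    ]]), 'R': array([[ 0.0263, -0.9997, -0.0006],
       [-0.983 , -0.0257, -0.1816],
       [ 0.1815,  0.0054, -0.9834]]), 't': array([-0.0358,  0.5881,  1.1915])}
```

View pics/top0.png

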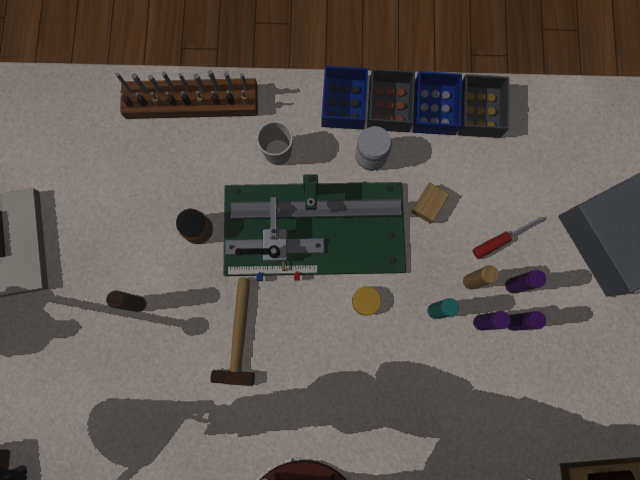

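View pics/side0.png

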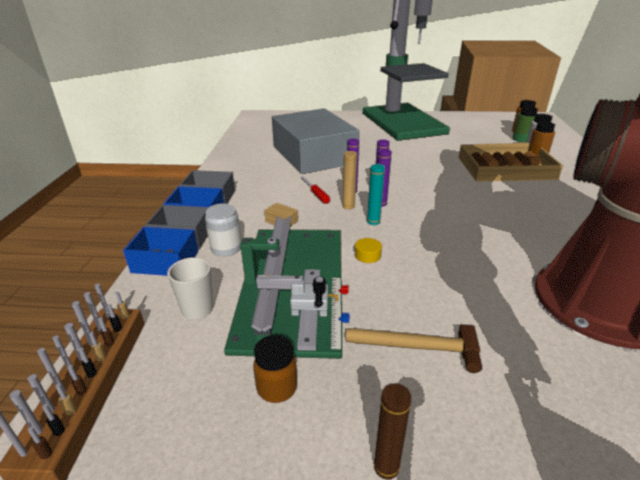

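The top view shows the jig around (315,228), with the bush at (311,200), the lever from its hub at (274,252) to its tip at (240,252), the red mark at (297,276) and the blue one at (260,277). Things that could be taken for the handle are pale (480,277), turquoise (443,308), purple (525,281), (490,320) and (527,320), and dark (126,300). By the description I choose the pale one at (480,277), and I check it in a close crop.

```bash
cat > h.py <<'E'
import numpy as np,cv2
from rig import monitor, snapshot, camera_model
np.set_printoptions(precision=4,suppress=True)
CM={n:camera_model(n) for n in("side","top")}
def ray(n,uv):
    c=CM[n];d=np.linalg.inv(c["intrinsics"])@np.array([uv[0],uv[1],1.]);R=c["R"]
    return -R.T@c["t"],R.T@d
def onz(n,uv,z):
    o,d=ray(n,uv);return o+d*(z-o[2])/d[2]
def two(a,b):
    o1,d1=ray("top",a);o2,d2=ray("side",b)
    A=np.array([d1,-d2]).T;s=np.linalg.lstsq(A,o2-o1,rcond=None)[0]
    p,q=o1+s[0]*d1,o2+s[1]*d2;return (p+q)/2,np.linalg.norm(p-q)
def proj(n,X):
    c=CM[n];p=c["intrinsics"]@(c["R"]@np.array(X)+c["t"]);return p[:2]/p[2]
def crop(src,x0,y0,w,h,k,out):
    im=cv2.imread(src)[y0:y0+h,x0:x0+w];cv2.imwrite(out,cv2.resize(im,None,fx=k,fy=k,interpolation=cv2.INTER_CUBIC))
E
python3 - <<'E'
from h import *
crop("pics/top0.png",215,170,200,120,4,"pics/tj.png")
crop("pics/side0.png",220,210,150,150,4,"pics/sj.png")
crop("pics/top0.png",420,250,150,90,5,"pics/th.png")
E
```

```text
(no output)
```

View pics/tj.png

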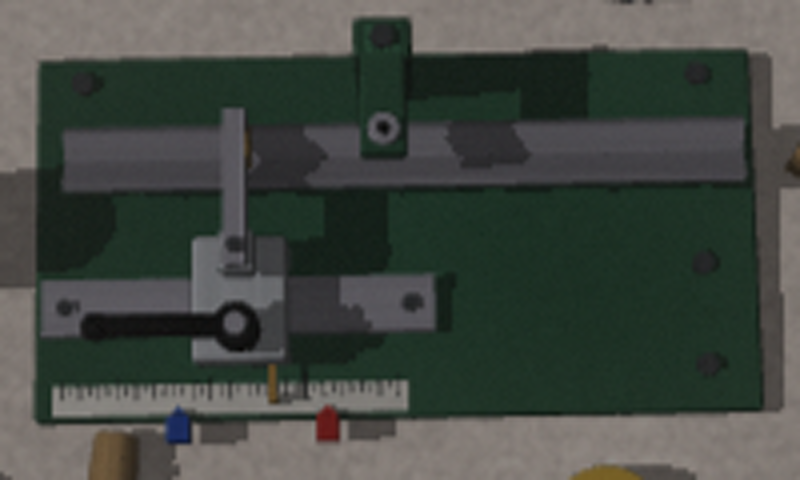

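View pics/sj.png

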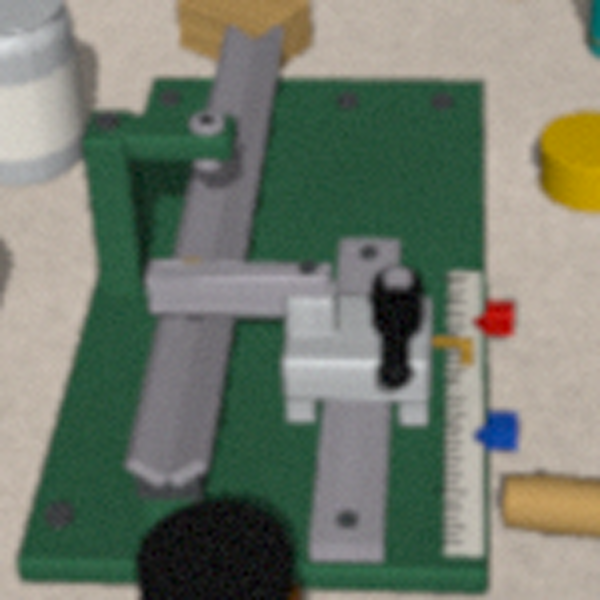

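View pics/th.png

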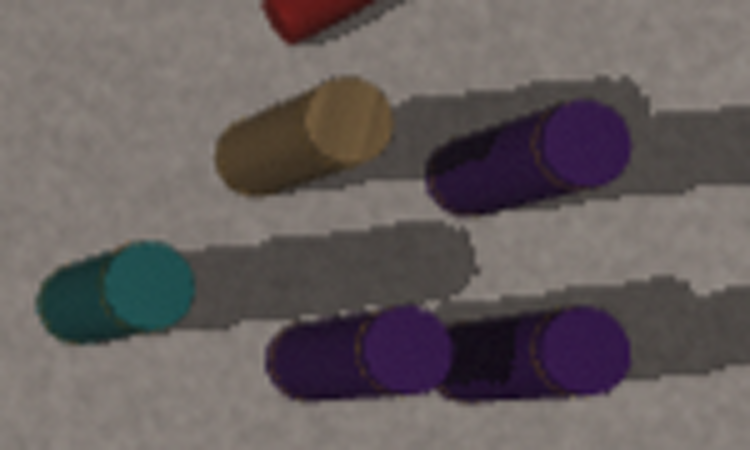

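The crops show the pale handle alone (top face centre near (490,274), two purple ones and turquoise nearby), with the pointer tip at about (283,269) between the red (297,276) and blue (260,277) marks. Next I measure these.

Run:
```python
from h import *
im=cv2.imread("pics/top0.png");hsv=cv2.cvtColor(im,cv2.COLOR_BGR2HSV)
g=cv2.inRange(hsv,(60,80,15),(90,255,255));g[:175]=0;g[300:]=0;g[:,:200]=0;g[:,420:]=0
g[:188,295:322]=0
g=cv2.morphologyEx(g,cv2.MORPH_CLOSE,np.ones((25,25)))
c=max(cv2.findContours(g,0,2)[0],key=cv2.contourArea)
q=cv2.approxPolyDP(c,8,True)[:,0];print(q)
P=[onz("top",p,.015) for p in [(224.5,185.5),(401.9,182.7),(405.3,272),(224,275.3)]]
P=np.array(P);print(P)
print([np.linalg.norm(P[i]-P[i-1]) for i in range(4)])
# local corners: TL=(+100,+190),TR=(+100,-200),BR=(-100,-200),BL=(-100,190)
L=np.array([[.1,.19],[.1,-.2],[-.1,-.2],[-.1,.19]])
def fit(L,W):
    a,b=L.mean(0),W.mean(0);H=(L-a).T@(W-b);U,S,Vt=np.linalg.svd(H);R=Vt.T@np.diag([1,np.linalg.det(Vt.T@U.T)])@U.T
    return R,b-R@a
R,t=fit(L,P[:,:2]);print("jig",t,np.arctan2(R[1,0],R[0,0]),(L@R.T+t-P[:,:2]))
def J(X): return R.T@(np.array(X)[:2]-t)
# V ends at rims z=.056: crop x 62..745
for nm,uv,z in[("ptr",(283,269),.018),("hub",(215+237/4,170+325/4),.095),("tip",(215+95/4,170+327/4),.093),("bush",(215+383/4,170+128/4),.113),
 ("Vl",(215+62/4,170+161/4),.05),("Vr",(215+746/4,170+152/4),.05)]:
    w=onz("top",uv,z);print(nm,w,J(w))
def ctr(n,im,lo,hi,box):
    h=cv2.cvtColor(im,cv2.COLOR_BGR2HSV);m=cv2.inRange(h,lo,hi);k=np.zeros_like(m);x,y,w,hh=box;k[y:y+hh,x:x+w]=1;m*=k
    M=cv2.moments(m,True);return (M["m10"]/M["m00"],M["m01"]/M["m00"],M["m00"])
sd=cv2.imread("pics/side0.png")
for nm,lo,hi in[("red",(0,120,60),(8,255,255)),("blue",(105,120,60),(125,255,255))]:
    a=ctr("top",im,lo,hi,(250,265,60,20));b=ctr("side",sd,lo,hi,(330,270,30,60))
    w=onz("top",a,.024);w2,e=two(a[:2],b[:2]);print(nm,a,b,w,J(w),w2,J(w2),e)
for nm,a in [("pale",(489.8,274)),("purp",(536.5,278.5)),("turq",(449.6,307)),("pur2",(501.4,320)),("tip",0)]:
    if a: 
        w=onz("top",a,.15);print(nm,w,J(w))
print(onz("top",(471,280.5),0.0))
np.savez("jig.npz",R=R,t=t)
```

```text
[[401 184]
 [226 186]
 [225 274]
 [230 265]
 [404 271]]
[[ 0.689   0.1907  0.015 ]
 [ 0.7055 -0.1976  0.015 ]
 [ 0.5092 -0.2051  0.015 ]
 [ 0.492   0.1808  0.015 ]]
[np.float64(0.19723433709876848), np.float64(0.3886419368262767), np.float64(0.19642841536225947), np.float64(0.3863093424463088)]
jig [ 0.5987 -0.0028] 0.043547531583816614 [[ 0.0013  0.0007]
 [ 0.0018 -0.0006]
 [-0.0017 -0.0019]
 [-0.0015  0.0018]]
ptr [0.5085 0.0555 0.018 ] [-0.0876  0.0622]
hub [0.5349 0.0694 0.095 ] [-0.0606  0.0749]
tip [0.5323 0.141  0.093 ] [-0.0601  0.1465]
bush [ 0.6341 -0.0014  0.113 ] [ 0.0354 -0.0001]
Vl [0.6265 0.169  0.05  ] [0.0352 0.1704]
Vr [ 0.6408 -0.1921  0.05  ] [ 0.0338 -0.191 ]
red (296.4390243902439, 276.0, 41.0) (343.7391304347826, 289.231884057971, 69.0) [0.4937 0.0262 0.024 ] [-0.1037  0.0335] [0.4956 0.0262 0.0211] [-0.1018  0.0335] 0.0032108869399205503
blue (259.0285714285714, 276.37142857142857, 35.0) (344.37142857142857, 317.2857142857143, 70.0) [0.4908 0.1052 0.024 ] [-0.1031  0.1126] [0.4923 0.1054 0.0217] [-0.1016  0.1127] 0.002609734189613313
pale [ 0.494  -0.3467  0.15  ] [-0.1196 -0.339 ]
purp [ 0.4877 -0.4352  0.15  ] [-0.1297 -0.4271]
turq [ 0.4296 -0.2695  0.15  ] [-0.1806 -0.2591]
pur2 [ 0.4079 -0.3663  0.15  ] [-0.2065 -0.3548]
[ 0.4963 -0.3485  0.    ]
```

>>> {"method": "arm_command", "body": {
  "commands": [
    {"grip":255,"travel":[0,0,0],"twist":-0.17},
    {"grip":255,"travel":[0,0,0],"twist":-0.169},
    {"grip":255,"travel":[0,0,0],"twist":0}
  ],
  "grip_force": 40
}}

```text
t: 0.48
ee_pos: [0.1529, 0.502, 0.231]
orientation: [-3.141, 0.001, 1.613]
wrist_force: [0.0, -0.3, 0.6]
grip_width: 0.0321
```

```bash
cat >> h.py <<'E'
from scipy.spatial.transform import Rotation as Ro
try: _j=np.load("jig.npz");JR,Jt=_j["R"],_j["t"]
except Exception: pass
def toJ(X): 
    p=JR.T@(np.array(X)[:2]-Jt);return np.array([p[0],p[1],X[2]])
def toW(p): 
    w=JR@np.array(p[:2])+Jt;return np.array([w[0],w[1],p[2]])
def st():
    s=monitor.sense();p=s["ee_pos"];print("t",s["t"],"jig mm",toJ(p)*1000,"yaw-jig",s["orientation"][2]-0.04355,"ori",s["orientation"],"F",s["wrist_force"],"w",s["grip_width"]);return s
def go(*pts):
    s=st();p=s["ee_pos"];R=Ro.from_euler("xyz",s["orientation"]).as_matrix()
    for q in pts:
        w=toW(np.array(q)/1000.);print(q,"travel",(R.T@(w-p)*1000).round(1));p=w
E
python3 - <<'E'
from h import *
go((-28,132,231),(-28,132,70))
print(two((274.3,251.3),(319.5,280)))
E
```

```text
t 0.475 jig mm [-423.3971  523.7285  231.0095] yaw-jig 1.569308834620351 ori [-3.1413  0.0006  1.6129] F [ 0.0154 -0.2692  0.6013] w 0.03212753364754412
(-28, 132, 231) travel [-391.1  396.     0.1]
(-28, 132, 70) travel [  0.1   0.1 161. ]
(array([0.539 , 0.0708, 0.0766]), np.float64(0.0030246227417300505))
```

>>> {"method": "arm_command", "body": {
  "commands": [
    {"grip":255,"travel":[-49,49.5,0],"twist":0},
    {"grip":255,"travel":[-49,49.5,0],"twist":0},
    {"grip":255,"travel":[-49,49.5,0],"twist":0},
    {"grip":255,"travel":[-49,49.5,0],"twist":0},
    {"grip":255,"travel":[-49,49.5,0],"twist":0},
    {"grip":255,"travel":[-49,49.5,0],"twist":0},
    {"grip":255,"travel":[-49,49.5,0],"twist":0},
    {"grip":255,"travel":[-48,49.5,0],"twist":0}
  ]
}}

```text
t: 1.48
ee_pos: [0.525, 0.1649, 0.2313]
orientation: [3.142, -0.0, 1.609]
wrist_force: [0.4, 0.8, 0.8]
grip_width: 0.0001
```

>>> {"method": "arm_command", "body": {
  "commands": [
    {"grip":255,"travel":[0,0,0],"twist":0},
    {"grip":255,"travel":[0,0,0],"twist":0}
  ]
}}

```text
t: 1.72
ee_pos: [0.5232, 0.1665, 0.2309]
orientation: [-3.14, -0.0, 1.611]
wrist_force: [0.1, 0.3, 0.4]
grip_width: -0.0001
```

Run:
```python
from h import *
go((-28,132,90))
im=snapshot("top");cv2.imwrite("pics/t1.png",im[...,::-1])
im=snapshot("side");cv2.imwrite("pics/s1.png",im[...,::-1])
```

```text
t 1.725 jig mm [-68.0965 172.459  230.8853] yaw-jig 1.5670675065544228 ori [-3.1403 -0.0002  1.6106] F [0.1138 0.2639 0.3829] w -0.00010121823743757347
(-28, 132, 90) travel [-40.3  40.4 140.8]
```

View pics/t1.png

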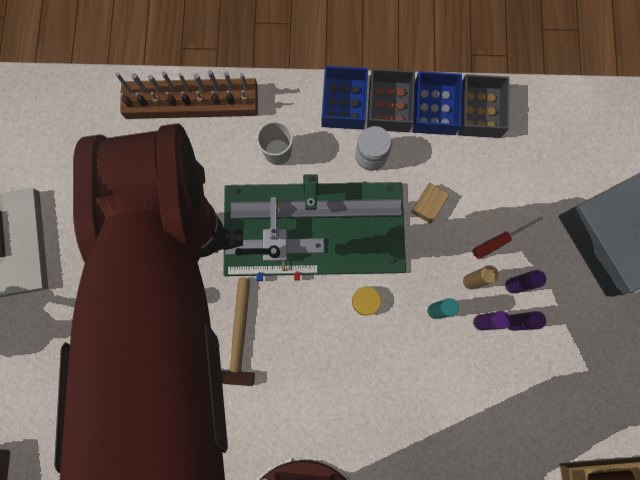

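The top view shows the arm over the jar. The lever is untouched at (274,252) and the tool stops 40 mm short because of the speed limit, so I carry on.

>>> {"method": "arm_command", "body": {
  "commands": [
    {"grip":255,"travel":[-20,20,0],"twist":0},
    {"grip":255,"travel":[-20.3,20.4,0],"twist":0},
    {"grip":255,"travel":[0,0,40],"twist":0},
    {"grip":255,"travel":[0,0,40],"twist":0},
    {"grip":255,"travel":[0,0,40],"twist":0},
    {"grip":255,"travel":[0,0,20],"twist":0},
    {"grip":255,"travel":[0,0,0],"twist":0}
  ]
}}

```text
t: 2.7
ee_pos: [0.5639, 0.1291, 0.0902]
orientation: [-3.139, 0.0, 1.615]
wrist_force: [-0.1, 0.8, 0.8]
grip_width: -0.0001
```

Run:
```python
from h import *
go((-28,132,72),(-41,132,72),(-56,134,72),(-73,132,72),(-89,123,72),(-102,110,72))
im=snapshot("side");cv2.imwrite("pics/s2.png",im[...,::-1]); crop("pics/s2.png",200,180,200,200,3,"pics/s2c.png")
```

```text
t 2.7 jig mm [-29.0655 133.3173  90.2491] yaw-jig 1.571476133811408 ori [-3.1386  0.0001  1.615 ] F [-0.0793  0.7514  0.7814] w -9.972365821800539e-05
(-28, 132, 72) travel [-1.3  1.1 18.2]
(-41, 132, 72) travel [  0. -13.   0.]
(-56, 134, 72) travel [  2. -15.   0.]
(-73, 132, 72) travel [ -2.  -17.    0.1]
(-89, 123, 72) travel [ -9. -16.   0.]
(-102, 110, 72) travel [-13. -13.   0.]
```

View pics/s2c.png

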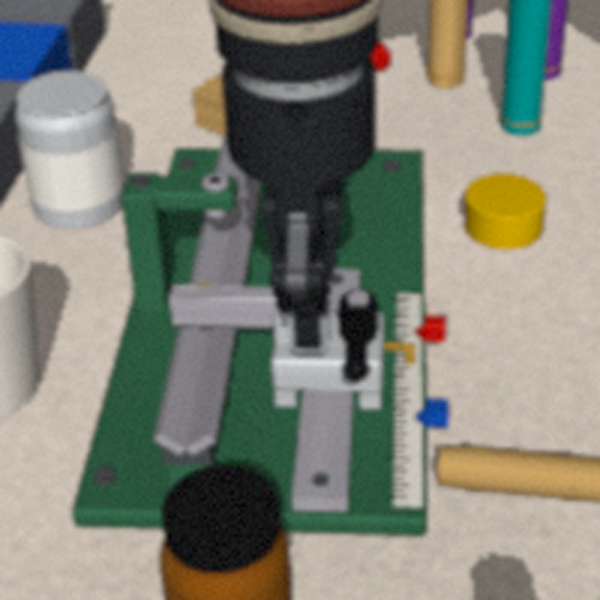

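The side crop shows the closed fingers at (308,340), just beside the lever (355,340) on its +x side. I lower and sweep.

>>> {"method": "arm_command", "body": {
  "commands": [
    {"grip":255,"travel":[-1,1,18],"twist":0},
    {"grip":255,"travel":[0,-13,0],"twist":0},
    {"grip":255,"travel":[2,-15,0],"twist":0},
    {"grip":255,"travel":[-2,-17,0],"twist":0},
    {"grip":255,"travel":[-9,-16,0],"twist":0},
    {"grip":255,"travel":[-7,-7,0],"twist":0},
    {"grip":255,"travel":[-6,-6,0],"twist":0},
    {"grip":255,"travel":[0,0,0],"twist":0}
  ]
}}

```text
t: 3.75
ee_pos: [0.4935, 0.1016, 0.0736]
orientation: [-3.141, 0.0, 1.613]
wrist_force: [-0.3, 1.1, 0.7]
grip_width: -0.0001
```

Run:
```python
from h import *
st()
im=snapshot("side");cv2.imwrite("pics/s3.png",im[...,::-1]); crop("pics/s3.png",200,180,200,200,3,"pics/s3c.png")
```

```text
t 3.75 jig mm [-100.606   108.9102   73.603 ] yaw-jig 1.5698422905655907 ori [-3.1413  0.      1.6134] F [-0.3171  1.0988  0.7349] w -6.628976760610208e-05
```

View pics/s3c.png

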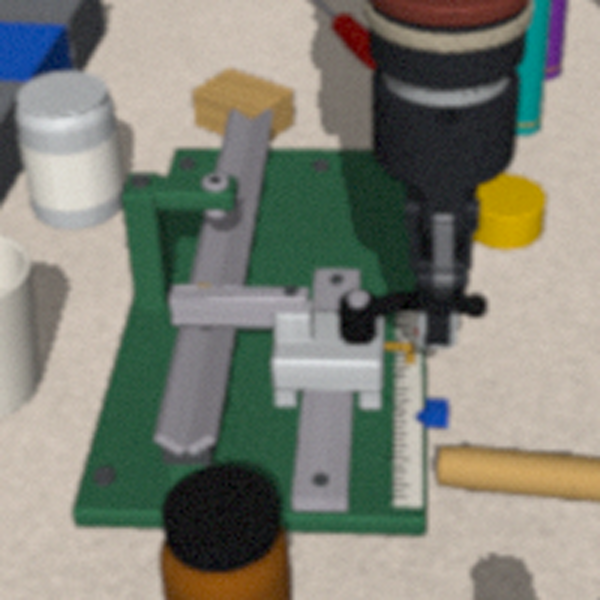

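Run:
```python
from h import *
a=toJ(onz("side",(200+360/3,180+305/3),.093));b=toJ(onz("side",(200+478/3,180+304/3),.087));print(a,b,np.linalg.norm((a-b)[:2]),np.arctan2(-(b-a)[0],(b-a)[1]))
```

```text
[-0.0568  0.1011  0.093 ] [-0.125   0.0908  0.087 ] 0.06906031054183182 1.7206461600070844
```

Lever tip measured at jig (-125, 91): the lever is at about 1.37 rad, open. Next I set the fingers behind the carriage's +y end.

>>> {"method": "arm_command", "body": {
  "commands": [
    {"grip":255,"travel":[14,0,0],"twist":0},
    {"grip":255,"travel":[12,0,-40],"twist":0},
    {"grip":255,"travel":[0,37,0],"twist":0},
    {"grip":255,"travel":[0,36,0],"twist":0},
    {"grip":255,"travel":[0,0,40],"twist":0},
    {"grip":255,"travel":[0,0,31],"twist":0},
    {"grip":255,"travel":[0,0,0],"twist":0}
  ]
}}

```text
t: 4.68
ee_pos: [0.5633, 0.1317, 0.0399]
orientation: [-3.136, 0.0, 1.615]
wrist_force: [-0.4, -0.5, 0.8]
grip_width: -0.0001
```

Run:
```python
from h import *
go((-28,108,42),(-28,92,42))
im=snapshot("side");cv2.imwrite("pics/s4.png",im[...,::-1]); crop("pics/s4.png",200,180,200,200,3,"pics/s4c.png")
```

```text
t 4.675 jig mm [-29.5598 135.909   39.9061] yaw-jig 1.5709572375770617 ori [-3.1361  0.0003  1.6145] F [-0.408  -0.4723  0.8076] w -0.00010520018576492195
(-28, 108, 42) travel [-27.9   1.5  -2.1]
(-28, 92, 42) travel [-16.  -0.   0.]
```

View pics/s4c.png

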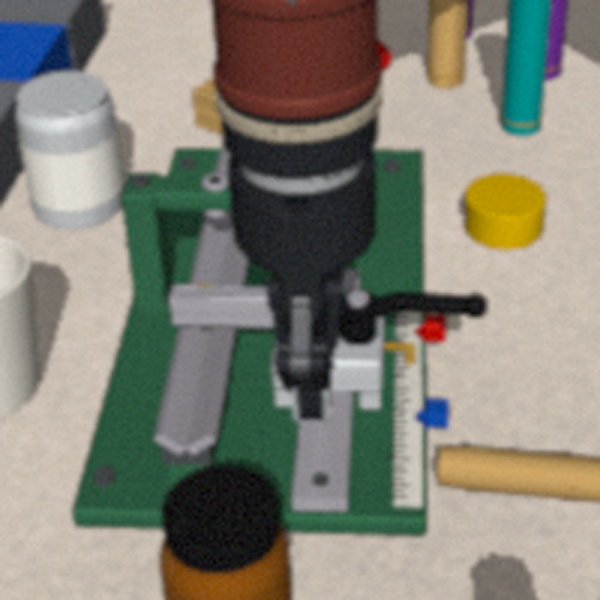

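The lever is open, pointing to (480,304), and the finger is behind the carriage at (310,405). The pointer is at (407,352) and red at (432,329). I push short of the target first.

>>> {"method": "arm_command", "body": {
  "commands": [
    {"grip":255,"travel":[-14,0,-1],"twist":0},
    {"grip":255,"travel":[-8,0,0],"twist":0},
    {"grip":255,"travel":[-6,0,0],"twist":0},
    {"grip":255,"travel":[-6,0,0],"twist":0},
    {"grip":255,"travel":[-5,0,0],"twist":0},
    {"grip":255,"travel":[0,0,0],"twist":0},
    {"grip":255,"travel":[0,0,0],"twist":0}
  ]
}}

```text
t: 5.6
ee_pos: [0.5677, 0.0918, 0.0437]
orientation: [3.141, 0.0, 1.614]
wrist_force: [0.3, 0.7, 2.3]
grip_width: 0.0001
```

Run:
```python
from h import *
st()
for n in("top","side"):
    im=snapshot(n);cv2.imwrite(f"pics/{n}5.png",im[...,::-1])
crop("pics/side5.png",300,260,80,80,8,"pics/s5c.png");crop("pics/top5.png",220,235,110,60,7,"pics/t5c.png")
```

```text
t 5.6 jig mm [-26.9179  95.8838  43.6598] yaw-jig 1.5701421146307712 ori [3.1408 0.0003 1.6137] F [0.3047 0.7037 2.3023] w 0.00012282782552629776
```

View pics/s5c.png

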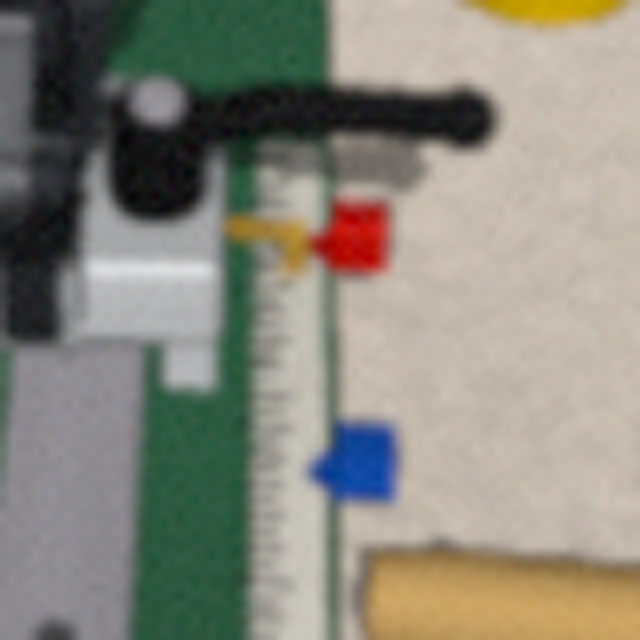

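View pics/t5c.png

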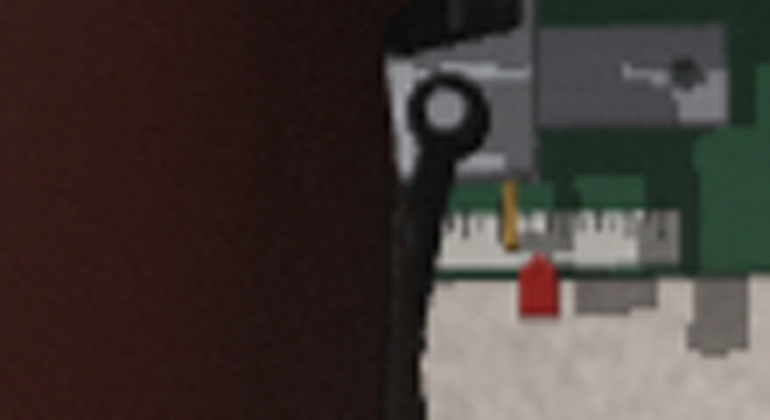

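The top crop has the pointer at (510,243), just short of the red tip at (539,258). The lever hangs down from (447,107), open.

Run:
```python
from h import *
p=(220+510/7,235+243/7); print("ptr",toJ(onz("top",p,.018)))
im=cv2.imread("pics/top5.png");h=cv2.cvtColor(im,cv2.COLOR_BGR2HSV)
m=cv2.inRange(h,(0,120,60),(8,255,255));m[:265]=0;m[290:]=0;m[:,:285]=0;m[:,310:]=0
M=cv2.moments(m,True);c=(M["m10"]/M["m00"],M["m01"]/M["m00"]);print(c,M["m00"],toJ(onz("top",c,.024)))
m=cv2.inRange(h,(12,110,60),(30,255,255));m[:258]=0;m[275:]=0;m[:,:285]=0;m[:,310:]=0
ys,xs=np.nonzero(m);print(list(zip(xs,ys)));k=ys>=ys.max()-4;print("ptr col",xs.mean(),toJ(onz("top",(xs[k].mean(),ys[k].mean()),.02)))
# side: red-vs-ptr
print("side ptr",toJ(onz("side",(300+296/8,260+262/8),.019)),"red tip",toJ(onz("side",(300+318/8,260+243/8),.022)),"red ctr",toJ(onz("side",(300+362/8,260+238/8),.022)))
```

```text
ptr [-0.0895  0.0413  0.018 ]
(296.5, 275.95238095238096) 42.0 [-0.1036  0.0334  0.024 ]
[(np.int64(292), np.int64(261)), (np.int64(293), np.int64(261)), (np.int64(292), np.int64(262)), (np.int64(293), np.int64(262)), (np.int64(292), np.int64(263)), (np.int64(293), np.int64(263)), (np.int64(292), np.int64(264)), (np.int64(293), np.int64(264)), (np.int64(292), np.int64(265)), (np.int64(293), np.int64(265)), (np.int64(292), np.int64(266)), (np.int64(293), np.int64(266)), (np.int64(292), np.int64(267)), (np.int64(293), np.int64(267)), (np.int64(292), np.int64(268)), (np.int64(293), np.int64(268)), (np.int64(292), np.int64(269)), (np.int64(293), np.int64(269)), (np.int64(293), np.int64(270))]
ptr col 292.5263157894737 [-0.0856  0.0418  0.02  ]
side ptr [-0.0872  0.0415  0.019 ] red tip [-0.0925  0.0378  0.022 ] red ctr [-0.1031  0.0356  0.022 ]
```

>>> {"method": "arm_command", "body": {
  "commands": [
    {"grip":255,"travel":[-3.5,0,0],"twist":0},
    {"grip":255,"travel":[-3.5,0,0],"twist":0},
    {"grip":255,"travel":[0,0,0],"twist":0},
    {"grip":255,"travel":[0,0,0],"twist":0}
  ]
}}

```text
t: 6.2
ee_pos: [0.5676, 0.0849, 0.0433]
orientation: [-3.142, 0.0, 1.614]
wrist_force: [0.6, 2.4, 2.4]
grip_width: 0.0
```

```bash
cat > meas.py <<'E'
from h import *
import sys
def meas(tag):
    T=[];S=[]
    for n in("top","side"):
        im=snapshot(n)[...,::-1];cv2.imwrite(f"pics/{n}{tag}.png",im);h=cv2.cvtColor(np.ascontiguousarray(im),cv2.COLOR_BGR2HSV)
        if n=="top": bx=(270,290,308,265);bp=(270,259,320,274)
        else: bx=(335,270,352,305);bp=(326,275,340,310)
        for nm,lo,hi,b in(("red",(0,120,60),(8,255,255),bx),("ptr",(12,110,60),(30,255,255),bp)):
            m=cv2.inRange(h,lo,hi);k=np.zeros_like(m)
            if n=="top" and nm=="red": k[265:290,285:308]=255
            else: k[b[1]:b[3],b[0]:b[2]]=255
            m&=k;ys,xs=np.nonzero(m)
            if len(xs)==0: print(n,nm,"none");continue
            if nm=="ptr" and n=="side": 
                k=xs>=xs.max()-3; xs,ys=xs[k],ys[k]
            c=(xs.mean(),ys.mean());print(n,nm,c,len(xs),(toJ(onz(n,c,.022 if nm=="red" else .020))*1000).round(1))
if __name__=="__main__":
    st();meas(sys.argv[1])
E
python3 meas.py 6; python3 -c "
from h import *
crop('pics/side6.png',300,260,80,80,8,'pics/s6c.png')"
```

```text
t 6.2 jig mm [-27.2666  88.9411  43.2812] yaw-jig 1.5702519511428832 ori [-3.1415  0.0005  1.6138] F [0.5548 2.386  2.3758] w 5.226537551624043e-07
top red (np.float64(296.48837209302326), np.float64(275.83720930232556)) 43 [-103.2   33.5   22. ]
top ptr (np.float64(295.52941176470586), np.float64(264.7647058823529)) 17 [-79.3  35.4  20. ]
side red (np.float64(343.72463768115944), np.float64(289.231884057971)) 69 [-100.2   34.1   22. ]
side ptr (np.float64(336.44444444444446), np.float64(288.1666666666667)) 18 [-86.1  28.8  20. ]
```

View pics/s6c.png

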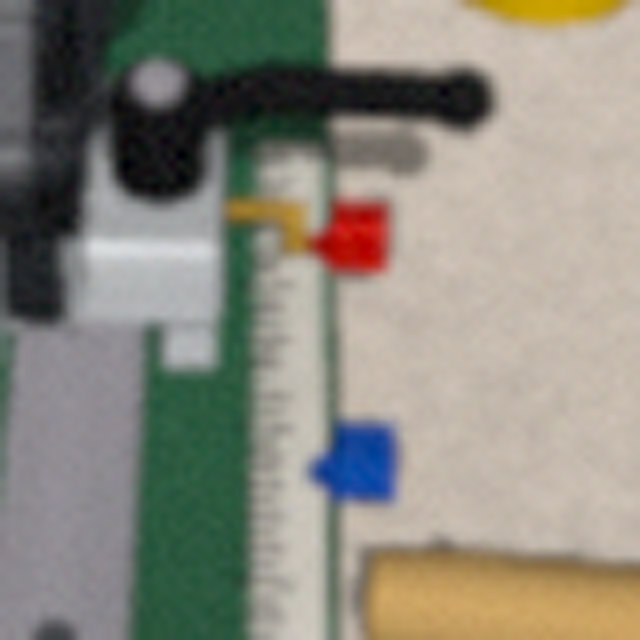

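>>> {"method": "arm_command", "body": {
  "commands": [
    {"grip":255,"travel":[-1,0,0],"twist":0},
    {"grip":255,"travel":[0,0,0],"twist":0},
    {"grip":255,"travel":[0,0,0],"twist":0}
  ]
}}

```text
t: 6.68
ee_pos: [0.5676, 0.0843, 0.0433]
orientation: [-3.142, -0.0, 1.614]
wrist_force: [1.2, 3.6, 2.5]
grip_width: -0.0003
```

```bash
python3 meas.py 7
```

```text
t 6.675 jig mm [-27.315   88.3622  43.2861] yaw-jig 1.5706132093075131 ori [-3.1415 -0.0002  1.6142] F [1.1626 3.5737 2.4514] w -0.0002533519161847139
top red (np.float64(296.48837209302326), np.float64(275.83720930232556)) 43 [-103.2   33.5   22. ]
top ptr (np.float64(295.6923076923077), np.float64(264.2307692307692)) 13 [-78.2  35.   20. ]
side red (np.float64(343.7391304347826), np.float64(289.231884057971)) 69 [-100.2   34.1   22. ]
side ptr (np.float64(336.3157894736842), np.float64(287.89473684210526)) 19 [-85.9  28.   20. ]
```

>>> {"method": "arm_command", "body": {
  "commands": [
    {"grip":255,"travel":[8,0,0],"twist":0},
    {"grip":255,"travel":[8,0,0],"twist":0},
    {"grip":255,"travel":[0,0,-45],"twist":0},
    {"grip":255,"travel":[0,0,-40],"twist":0},
    {"grip":255,"travel":[-40,-44,0],"twist":0},
    {"grip":255,"travel":[-40,-42,0],"twist":0},
    {"grip":255,"travel":[0,0,0],"twist":0}
  ]
}}

```text
t: 7.65
ee_pos: [0.4813, 0.015, 0.1281]
orientation: [-3.139, 0.001, 1.611]
wrist_force: [1.0, 0.6, 0.2]
grip_width: -0.0003
```

```bash
python3 - <<'E'
from h import *
go((-113,25,72),(-113,38,72),(-113,54,72),(-110,74,72),(-96,92,72),(-75,105,72),(-72,105,72))
E
python3 meas.py 8
```

```text
t 7.65 jig mm [-116.518    22.8492  128.1165] yaw-jig 1.5677429071637266 ori [-3.1388  0.0006  1.6113] F [1.0393 0.6338 0.2152] w -0.0002649090562835136
(-113, 25, 72) travel [ 2.2  3.7 56.1]
(-113, 38, 72) travel [13. -0. -0.]
(-113, 54, 72) travel [16. -0. -0.]
(-110, 74, 72) travel [20.   2.9 -0. ]
(-96, 92, 72) travel [18.  13.9 -0. ]
(-75, 105, 72) travel [13.1 21.  -0.1]
(-72, 105, 72) travel [ 0.  3. -0.]
t 7.65 jig mm [-116.518    22.8492  128.1165] yaw-jig 1.5677429071637266 ori [-3.1388  0.0006  1.6113] F [1.0393 0.6338 0.2152] w -0.0002649090562835136
top red none
top ptr none
side red (np.float64(343.72857142857146), np.float64(289.25714285714287)) 70 [-100.2   34.2   22. ]
side ptr (np.float64(336.3333333333333), np.float64(288.1904761904762)) 21 [-85.9  28.9  20. ]
```

```bash
python3 -c "
from h import *
crop('pics/side8.png',280,220,110,110,6,'pics/s8c.png')"
```

```text
(no output)
```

View pics/s8c.png

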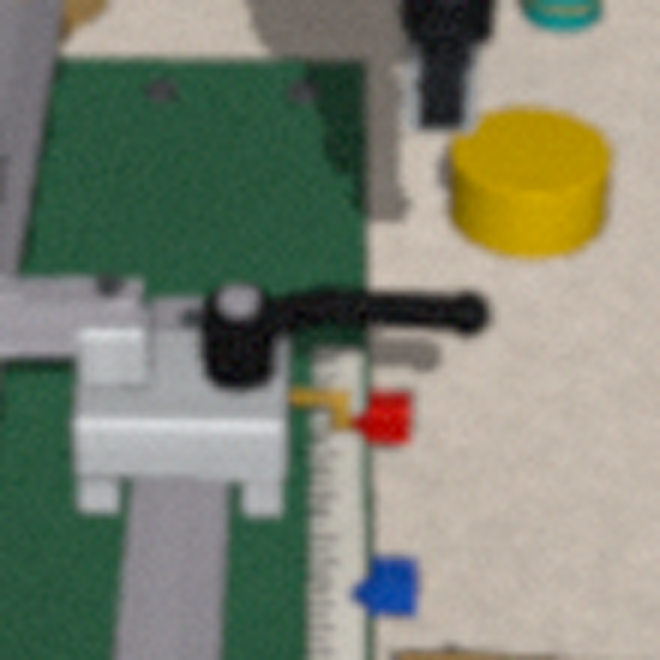

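The pointer tip (340,420) lines up with the red mark's point (357,422). The lever is open and the fingers wait above at (440,120), on its -y side. I push it home.

>>> {"method": "arm_command", "body": {
  "commands": [
    {"grip":255,"travel":[0,3.5,40],"twist":0},
    {"grip":255,"travel":[2,0,16],"twist":0},
    {"grip":255,"travel":[13,0,0],"twist":0},
    {"grip":255,"travel":[16,0,0],"twist":0},
    {"grip":255,"travel":[20,3,0],"twist":0},
    {"grip":255,"travel":[18,14,0],"twist":0},
    {"grip":255,"travel":[13,17,0],"twist":0},
    {"grip":255,"travel":[0,0,0],"twist":0}
  ]
}}

```text
t: 8.75
ee_pos: [0.5196, 0.1019, 0.0731]
orientation: [3.14, -0.0, 1.616]
wrist_force: [0.0, -0.1, -0.4]
grip_width: -0.0001
```

```bash
python3 - <<'E'
from h import *
go((-75,105,72),(-72,105,72))
E
python3 meas.py 9;python3 -c "
from h import *
crop('pics/side9.png',280,220,110,110,6,'pics/s9c.png')"
```

```text
t 8.75 jig mm [-74.522  108.0616  73.0851] yaw-jig 1.5727473182507334 ori [ 3.1397 -0.0005  1.6163] F [ 0.041  -0.137  -0.4436] w -8.923523045645548e-05
(-75, 105, 72) travel [-3.1 -0.5  1.1]
(-72, 105, 72) travel [-0.  3.  0.]
t 8.75 jig mm [-74.522  108.0616  73.0851] yaw-jig 1.5727473182507334 ori [ 3.1397 -0.0005  1.6163] F [ 0.041  -0.137  -0.4436] w -8.923523045645548e-05
top red (np.float64(296.48837209302326), np.float64(275.83720930232556)) 43 [-103.2   33.5   22. ]
top ptr (np.float64(295.9), np.float64(265.0)) 10 [-79.8  34.6  20. ]
side red (np.float64(343.77777777777777), np.float64(289.18055555555554)) 72 [-100.3   34.    22. ]
side ptr (np.float64(338.0), np.float64(289.0)) 1 [-89.1  31.3  20. ]
```

View pics/s9c.png

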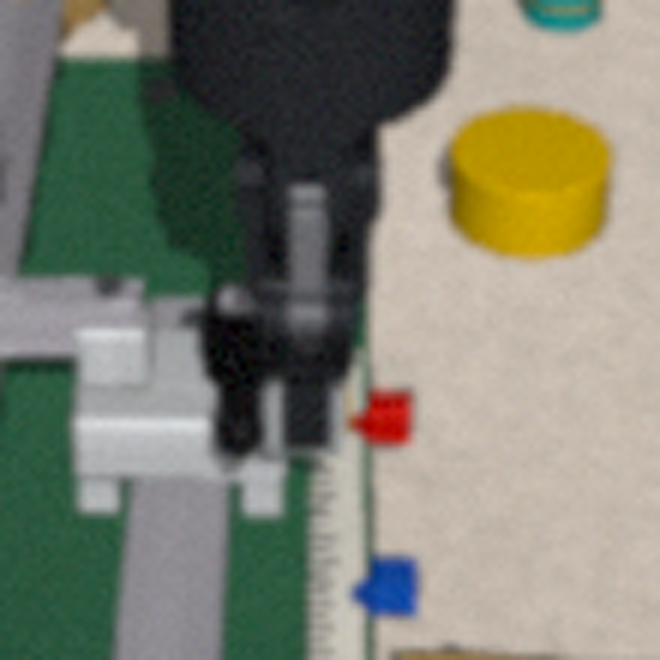

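The lever points straight along +y (tip at (238,445)), almost home. I press 5 mm more in small steps, watching the force.

>>> {"method": "arm_command", "body": {
  "commands": [
    {"grip":255,"travel":[0,2,0],"twist":0},
    {"grip":255,"travel":[0,1.5,0],"twist":0},
    {"grip":255,"travel":[0,1.5,0],"twist":0},
    {"grip":255,"travel":[0,0,0],"twist":0}
  ]
}}

```text
t: 9.35
ee_pos: [0.5232, 0.1001, 0.0723]
orientation: [-3.141, -0.0, 1.614]
wrist_force: [-2.2, -0.1, 1.0]
grip_width: 0.0
```

Run:
```python
from h import *
st()
```

```text
t 9.35 jig mm [-70.9862 106.1029  72.2508] yaw-jig 1.5701903205659404 ori [-3.1411 -0.0001  1.6137] F [-2.2215 -0.0778  0.9859] w 9.150652349050163e-07
```

>>> {"method": "arm_command", "body": {
  "commands": [
    {"grip":255,"travel":[0,1.5,0],"twist":0},
    {"grip":255,"travel":[0,1.5,0],"twist":0},
    {"grip":255,"travel":[0,0,0],"twist":0}
  ]
}}

```text
t: 9.72
ee_pos: [0.5239, 0.1003, 0.0719]
orientation: [-3.137, 0.0, 1.614]
wrist_force: [-10.3, 0.5, 7.3]
grip_width: 0.0003
```

Run:
```python
from h import *
st()
```

```text
t 9.725 jig mm [-70.2972 106.238   71.8723] yaw-jig 1.5705359323533779 ori [-3.1369  0.      1.6141] F [-10.2826   0.4728   7.2707] w 0.00025353090268429495
```

End stop reached (10 N). I back off, rise, turn the tool and check.

>>> {"method": "arm_command", "body": {
  "commands": [
    {"grip":255,"travel":[0,-10,0],"twist":0},
    {"grip":255,"travel":[0,-15,0],"twist":0},
    {"grip":255,"travel":[0,0,-50],"twist":0},
    {"grip":110,"travel":[-30,0,-50],"twist":0},
    {"grip":110,"travel":[-50,0,-20],"twist":0},
    {"grip":110,"travel":[-50,0,0],"twist":0},
    {"grip":110,"travel":[-50,0,0],"twist":0},
    {"grip":110,"travel":[-50,0,0],"twist":0}
  ]
}}

```text
t: 10.72
ee_pos: [0.5116, -0.1324, 0.1926]
orientation: [3.14, 0.001, 1.614]
wrist_force: [-0.3, 1.1, -0.9]
grip_width: 0.0488
```

Run:
```python
from h import *
from meas import meas
st();meas(10)
crop('pics/side10.png',280,220,110,110,6,'pics/s10c.png')
```

```text
t 10.725 jig mm [ -92.6507 -125.6903  192.6275] yaw-jig 1.570377431652991 ori [3.1401 0.0009 1.6139] F [-0.2959  1.114  -0.9465] w 0.048815323955702664
top red (np.float64(296.5), np.float64(275.95238095238096)) 42 [-103.4   33.5   22. ]
top ptr (np.float64(295.75), np.float64(264.5)) 12 [-78.7  34.9  20. ]
side red (np.float64(343.77777777777777), np.float64(289.18055555555554)) 72 [-100.3   34.    22. ]
side ptr (np.float64(336.36842105263156), np.float64(288.0)) 19 [-86.   28.3  20. ]
```

View pics/s10c.png

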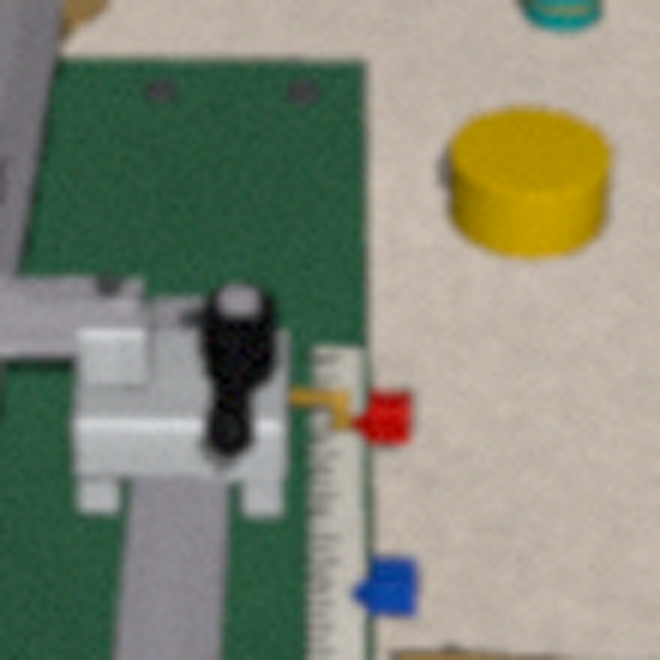

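View pics/top10.png

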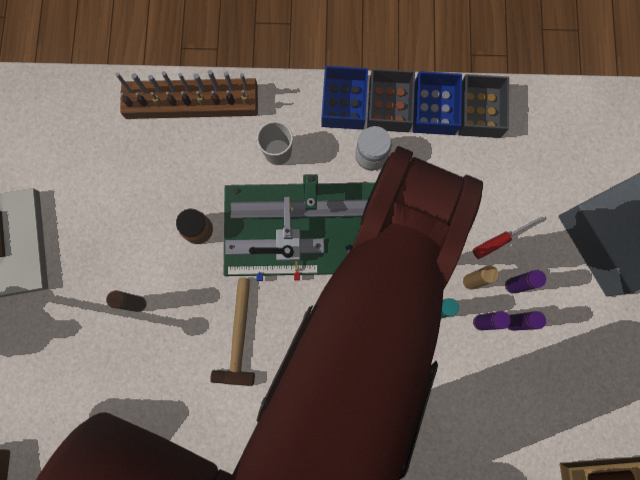

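The lever is home and the pointer is still at red. Next I refine the handle's place using both views.

Run:
```python
from h import *
for n,b in(("top",(455,260,503,295)),("side",(338,140,360,214))):
    im=cv2.imread(f"pics/{n}0.png");h=cv2.cvtColor(im,cv2.COLOR_BGR2HSV)
    m=cv2.inRange(h,(10,75,50),(28,255,255));k=np.zeros_like(m);k[b[1]:b[3],b[0]:b[2]]=255;m&=k
    c=max(cv2.findContours(m,0,2)[0],key=cv2.contourArea);print(n,cv2.boundingRect(c),cv2.minAreaRect(c))
    cv2.imwrite(f"pics/m{n}.png",m)
    for x,y in((.494,-.3467),(.4955,-.348)):
        # predicted box
        pts=[proj(n,(x+.017*np.cos(a),y+.017*np.sin(a),z)) for a in np.linspace(0,6.28,60) for z in(0,.15)]
        pts=np.array(pts,dtype=np.float32);print((x,y),pts.min(0),pts.max(0))
```

```text
top (463, 266, 36, 23) ((480.5892333984375, 277.75213623046875), (17.510902404785156, 36.299198150634766), 64.79888153076172)
(0.494, -0.3467) [462.2965 265.0997] [498.7326 289.4645]
(0.4955, -0.348) [462.8895 264.3361] [499.3944 288.7804]
side (342, 151, 15, 59) ((348.80377197265625, 180.01321411132812), (12.553357124328613, 58.07556915283203), 2.4895527362823486)
(0.494, -0.3467) [342.602  150.5121] [357.7225 209.5497]
(0.4955, -0.348) [342.0555 150.3076] [357.1159 209.2932]
```

>>> {"method": "arm_command", "body": {
  "commands": [
    {"grip":80,"travel":[0,0,-10],"twist":0.175},
    {"grip":80,"travel":[0,0,0],"twist":0.175},
    {"grip":80,"travel":[0,0,0],"twist":0.175},
    {"grip":80,"travel":[0,0,0],"twist":0.175},
    {"grip":80,"travel":[0,0,0],"twist":0.175},
    {"grip":80,"travel":[0,0,0],"twist":0.175},
    {"grip":80,"travel":[0,0,0],"twist":0.175},
    {"grip":80,"travel":[0,0,0],"twist":0.175}
  ]
}}

```text
t: 11.82
ee_pos: [0.5115, -0.1301, 0.2024]
orientation: [3.141, -0.001, 0.208]
wrist_force: [0.1, -0.0, 0.4]
grip_width: 0.0587
```

>>> {"method": "arm_command", "body": {
  "commands": [
    {"grip":80,"travel":[0,0,0],"twist":0.17},
    {"grip":80,"travel":[0,0,0],"twist":0}
  ]
}}

```text
t: 12.08
ee_pos: [0.5115, -0.1302, 0.2024]
orientation: [3.141, -0.001, 0.045]
wrist_force: [-0.1, -0.6, -0.1]
grip_width: 0.0585
```

Run:
```python
from h import *
h=toJ(np.array([.4945,-.347,0]))*1000;print(h)
go((h[0],h[1],200),(h[0],h[1],93))
```

```text
[-119.1182 -339.3369    0.    ]
t 12.075 jig mm [ -92.6949 -123.4687  202.371 ] yaw-jig 0.0018775124045966388 ori [ 3.1414 -0.0006  0.0454] F [-0.0636 -0.5866 -0.0906] w 0.05853663405546116
(np.float64(-119.11823274830924), np.float64(-339.33688116311293), 200) travel [-26.8 215.8   2.4]
(np.float64(-119.11823274830924), np.float64(-339.33688116311293), 93) travel [ -0.1  -0.  107. ]
```

>>> {"method": "arm_command", "body": {
  "commands": [
    {"grip":80,"travel":[-7,54,0],"twist":0},
    {"grip":80,"travel":[-7,54,0],"twist":0},
    {"grip":80,"travel":[-7,54,0],"twist":0},
    {"grip":80,"travel":[-6,54,0],"twist":0},
    {"grip":80,"travel":[0,0,0],"twist":0},
    {"grip":80,"travel":[0,0,0],"twist":0}
  ]
}}

```text
t: 12.82
ee_pos: [0.4938, -0.3471, 0.202]
orientation: [-3.141, 0.0, 0.046]
wrist_force: [0.4, -0.7, 0.3]
grip_width: 0.0583
```

Run:
```python
from h import *
h=toJ(np.array([.4945,-.347,0]))*1000
go((h[0],h[1],200),(h[0],h[1],93))
im=snapshot("side");cv2.imwrite("pics/s11.png",im[...,::-1]);crop('pics/s11.png',270,60,160,170,4,'pics/s11c.png')
```

```text
t 12.825 jig mm [-119.8489 -339.4053  202.0425] yaw-jig 0.0027005152871828267 ori [-3.141   0.0002  0.0463] F [ 0.3786 -0.6735  0.3244] w 0.058271104625236304
(np.float64(-119.11823274830924), np.float64(-339.33688116311293), 200) travel [ 0.7 -0.1  2. ]
(np.float64(-119.11823274830924), np.float64(-339.33688116311293), 93) travel [  0.    0.1 107. ]
```

View pics/s11c.png

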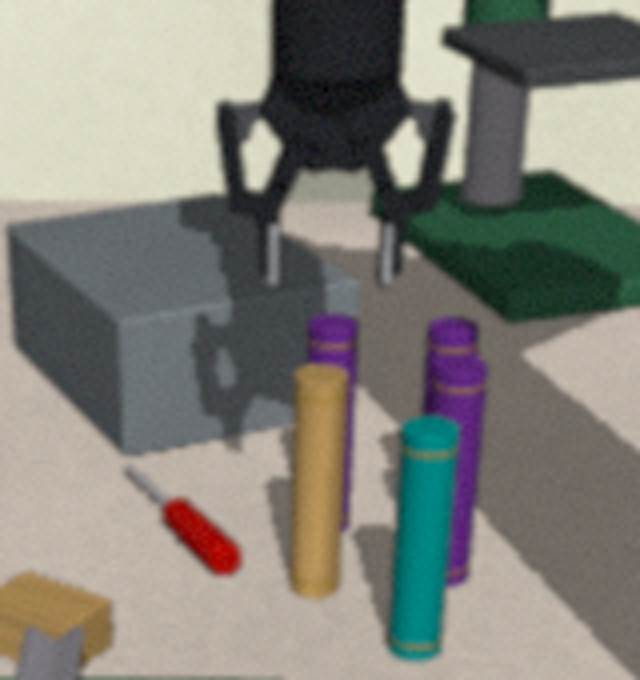

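The fingers straddle the pale handle's top (321,375) and the neighbours are clear. I descend and close.

>>> {"method": "arm_command", "body": {
  "commands": [
    {"grip":80,"travel":[0.5,0,40],"twist":0},
    {"grip":80,"travel":[0,0,40],"twist":0},
    {"grip":80,"travel":[0,0,27],"twist":0},
    {"grip":80,"travel":[0,0,0],"twist":0},
    {"grip":110,"travel":[0,0,0],"twist":0},
    {"grip":150,"travel":[0,0,0],"twist":0},
    {"grip":200,"travel":[0,0,0],"twist":0},
    {"grip":200,"travel":[0,0,0],"twist":0}
  ],
  "grip_force": 25
}}

```text
t: 13.88
ee_pos: [0.4955, -0.3481, 0.0969]
orientation: [3.14, -0.003, 0.044]
wrist_force: [1.3, 1.6, 7.9]
grip_width: 0.0335
```

Run:
```python
from h import *
st()
```

```text
t 13.875 jig mm [-118.1552 -340.5253   96.9025] yaw-jig 0.0006374371967385675 ori [ 3.1398 -0.0025  0.0442] F [1.2725 1.6446 7.9105] w 0.03346323148664883
```

>>> {"method": "arm_command", "body": {
  "commands": [
    {"grip":200,"travel":[0,0,-15],"twist":0},
    {"grip":200,"travel":[0,0,-30],"twist":0},
    {"grip":200,"travel":[0,0,-35],"twist":0},
    {"grip":200,"travel":[0,0,-30],"twist":0},
    {"grip":200,"travel":[0,0,0],"twist":0}
  ]
}}

```text
t: 14.5
ee_pos: [0.4954, -0.3485, 0.2085]
orientation: [3.138, -0.003, 0.044]
wrist_force: [-0.3, -0.5, -1.1]
grip_width: 0.0332
```

Run:
```python
from h import *
go((35,-50,207))
im=snapshot("side");cv2.imwrite("pics/s12.png",im[...,::-1]);crop('pics/s12.png',270,60,160,170,4,'pics/s12c.png')
```

```text
t 14.5 jig mm [-118.2645 -340.8809  208.5222] yaw-jig 0.0004189637381828218 ori [ 3.1381 -0.0033  0.044 ] F [-0.2961 -0.5443 -1.1323] w 0.033188702182475126
(35, -50, 207) travel [ 153.4 -290.8    1. ]
```

View pics/s12c.png

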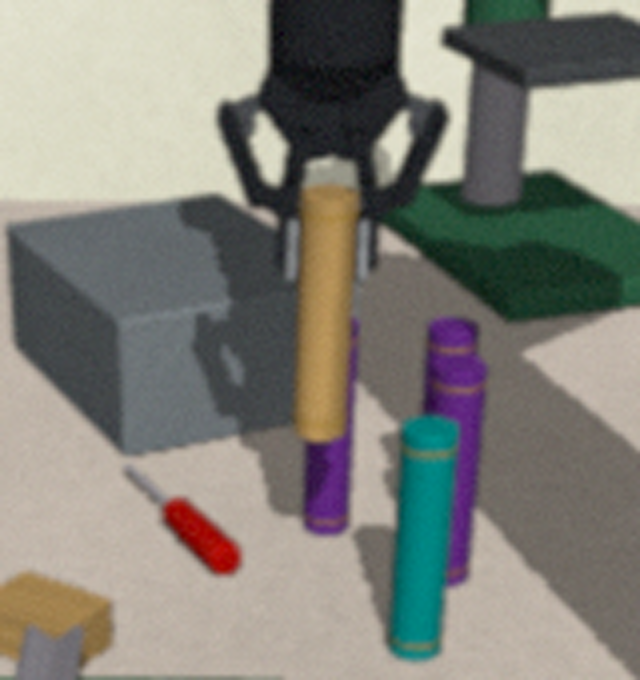

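The handle is held upright, with its foot lifted to (320,435). I carry it to the V.

>>> {"method": "arm_command", "body": {
  "commands": [
    {"grip":200,"travel":[11,-20,0],"twist":0},
    {"grip":200,"travel":[22,-42,0],"twist":0},
    {"grip":200,"travel":[24,-46,0],"twist":0},
    {"grip":200,"travel":[24,-46,0],"twist":0},
    {"grip":200,"travel":[24,-46,0],"twist":0},
    {"grip":200,"travel":[24,-46,0],"twist":0},
    {"grip":200,"travel":[16,-32,0],"twist":0},
    {"grip":200,"travel":[8,-13,0],"twist":0}
  ]
}}

```text
t: 15.55
ee_pos: [0.6342, -0.0468, 0.2041]
orientation: [-3.141, 0.002, 0.047]
wrist_force: [-0.0, -0.0, -1.8]
grip_width: 0.0336
```

>>> {"method": "arm_command", "body": {
  "commands": [
    {"grip":200,"travel":[0,0,0],"twist":0},
    {"grip":200,"travel":[0,0,0],"twist":0}
  ]
}}

```text
t: 15.8
ee_pos: [0.6339, -0.0508, 0.2049]
orientation: [3.141, 0.001, 0.043]
wrist_force: [0.8, -0.1, -1.4]
grip_width: 0.0334
```

Run:
```python
from h import *
go((35,-50,207),(35,-50,160))
for n in("side","top"):
  im=snapshot(n);cv2.imwrite(f"pics/{n}13.png",im[...,::-1])
crop('pics/side13.png',200,100,170,200,4,'pics/s13c.png');crop('pics/top13.png',215,120,200,150,4,'pics/t13c.png')
```

```text
t 15.8 jig mm [ 33.0084 -49.5336 204.946 ] yaw-jig -0.00039103541918385915 ori [3.1414 0.001  0.0432] F [ 0.7614 -0.0829 -1.3575] w 0.033399598025777064
(35, -50, 207) travel [ 2.   0.5 -2.1]
(35, -50, 160) travel [ 0. -0. 47.]
```

View pics/s13c.png

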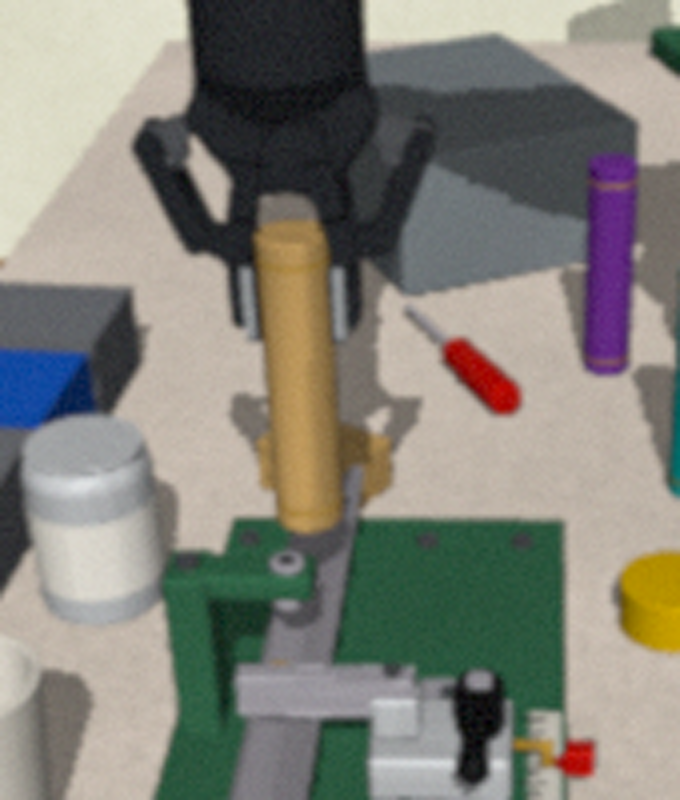

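View pics/t13c.png

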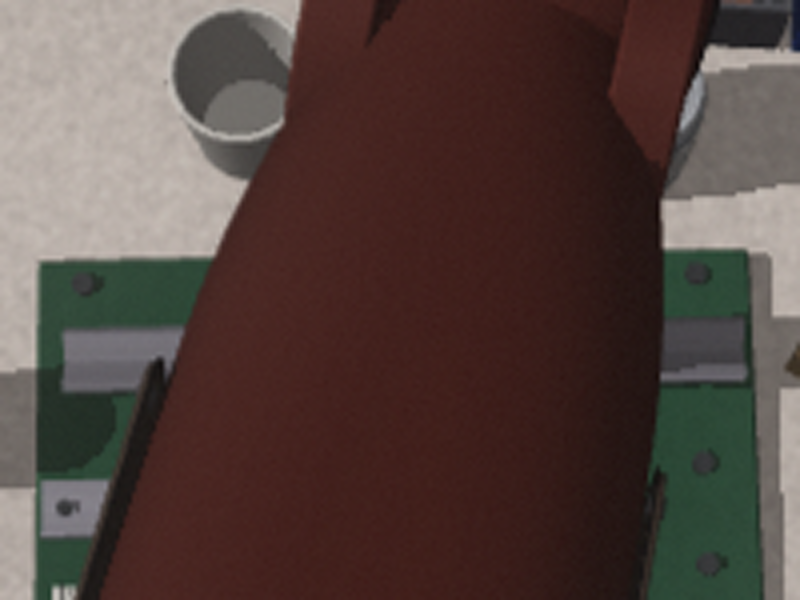

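>>> {"method": "arm_command", "body": {
  "commands": [
    {"grip":200,"travel":[2,0,25],"twist":0},
    {"grip":200,"travel":[0,0,15],"twist":0},
    {"grip":200,"travel":[0,0,6],"twist":0},
    {"grip":200,"travel":[0,0,3],"twist":0},
    {"grip":200,"travel":[0,0,0],"twist":0}
  ]
}}

```text
t: 16.52
ee_pos: [0.6367, -0.05, 0.1567]
orientation: [3.141, -0.001, 0.044]
wrist_force: [0.2, 0.1, -1.4]
grip_width: 0.0334
```

Run:
```python
from h import *
go((35,-50,207))
```

```text
t 16.525 jig mm [ 35.8451 -48.8248 156.7218] yaw-jig 0.00040624088594973934 ori [ 3.1415 -0.0006  0.044 ] F [ 0.1728  0.0547 -1.4195] w 0.03336537434867583
(35, -50, 207) travel [ -0.8   1.2 -50.3]
```

>>> {"method": "arm_command", "body": {
  "commands": [
    {"grip":200,"travel":[-0.8,0,2],"twist":0},
    {"grip":200,"travel":[0,0,2],"twist":0},
    {"grip":200,"travel":[0,0,2],"twist":0},
    {"grip":200,"travel":[0,0,0],"twist":0}
  ]
}}

```text
t: 17.02
ee_pos: [0.6367, -0.0502, 0.1525]
orientation: [3.141, -0.003, 0.044]
wrist_force: [-3.6, -0.4, 14.0]
grip_width: 0.0335
```

Run:
```python
from h import *
st()
```

```text
t 17.025 jig mm [ 35.8356 -48.9679 152.4638] yaw-jig 0.000553688935487108 ori [ 3.1407 -0.0031  0.0441] F [-3.6192 -0.3538 13.9984] w 0.03346504332640664
```

Contact at 14 N. I start tilting the top towards -y.

>>> {"method": "arm_command", "body": {
  "commands": [
    {"grip":200,"travel":[0,5,0],"twist":0},
    {"grip":200,"travel":[0,6,0],"twist":0},
    {"grip":200,"travel":[0,6,0],"twist":0},
    {"grip":200,"travel":[0,6,0],"twist":0},
    {"grip":200,"travel":[0,0,0],"twist":0}
  ]
}}

```text
t: 17.65
ee_pos: [0.6373, -0.0733, 0.1509]
orientation: [3.141, -0.001, 0.044]
wrist_force: [0.9, 0.9, 5.2]
grip_width: 0.0337
```

Run:
```python
from h import *
st()
n="side"
im=snapshot(n);cv2.imwrite(f"pics/{n}14.png",im[...,::-1])
crop('pics/side14.png',200,100,170,200,4,'pics/s14c.png')
```

```text
t 17.65 jig mm [ 35.4579 -72.1185 150.8576] yaw-jig 9.793235366182401e-05 ori [ 3.1413 -0.0015  0.0436] F [0.9191 0.8978 5.1899] w 0.03367386445954326
```

View pics/s14c.png

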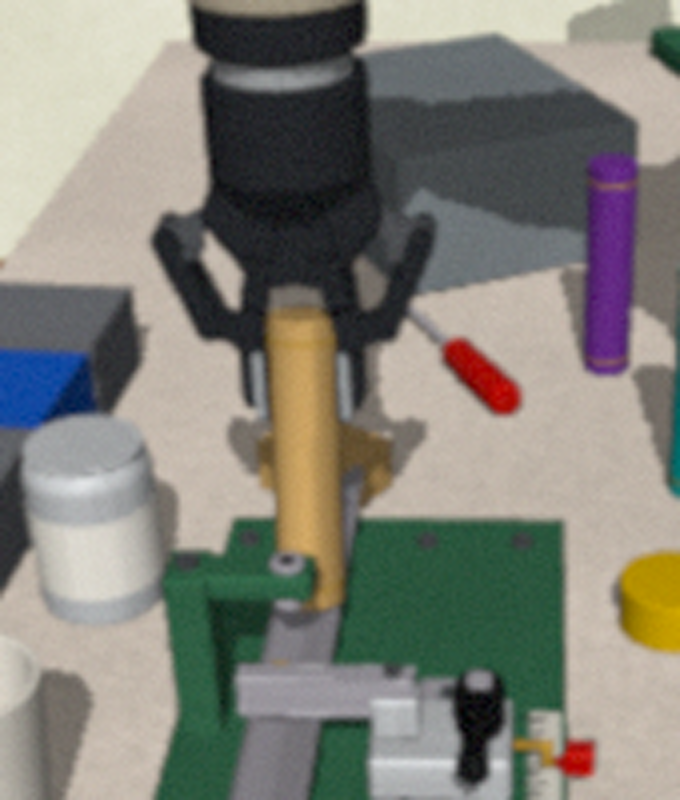

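Run:
```python
from h import *
for z in(.045,.052,.056): print("foot near edge",z,toJ(onz("side",(200+322/4,100+609/4),z))*1000)
for y in(-72,):
  for f in (0,.1,.2,.3):
    g=np.array([35.5,-72,171]); d=np.array([0,np.sin(f),-np.cos(f)])
    for nm,l in(("foot",115),("top",-35)):
        e=g+d*l; n=np.array([0,np.cos(f),np.sin(f)])
        print(f,nm,proj("side",toW((e+17*n)/1000)),proj("side",toW((e-17*n)/1000)))
```

```text
foot near edge 0.045 [ 31.2671 -55.6378  45.    ]
foot near edge 0.052 [ 29.7915 -45.5476  52.    ]
foot near edge 0.056 [ 28.9483 -39.7818  56.    ]
0 foot [278.1435 248.049 ] [279.8961 239.1581]
0 top [273.4011 182.3323] [275.4806 174.7313]
0.1 foot [277.4647 250.2426] [279.3426 242.5637]
0.1 top [273.574  180.7747] [275.7415 174.8761]
0.2 foot [276.7514 251.9534] [278.743  245.5914]
0.2 top [273.767  179.3704] [275.9988 175.2179]
0.3 foot [276.0086 253.1476] [278.1007 248.2049]
0.3 top [273.9777 178.1335] [276.2499 175.7507]
```

The foot edge at v≈252 matches a tilt of about 0.2 rad, so it is pivoting on the foot as wanted. I continue the arc.

>>> {"method": "arm_command", "body": {
  "commands": [
    {"grip":200,"travel":[0,8,1.5],"twist":0},
    {"grip":200,"travel":[0,8,2],"twist":0},
    {"grip":200,"travel":[0,9,3],"twist":0},
    {"grip":200,"travel":[0,9,4],"twist":0},
    {"grip":200,"travel":[0,0,0],"twist":0}
  ]
}}

```text
t: 18.32
ee_pos: [0.6389, -0.1081, 0.1402]
orientation: [3.14, -0.002, 0.043]
wrist_force: [2.3, -1.3, 4.9]
grip_width: 0.0333
```

```bash
cat > tl.py <<'E'
from h import *
import sys
s=st();n="side";tag=sys.argv[1]
im=snapshot(n);cv2.imwrite(f"pics/{n}{tag}.png",im[...,::-1])
crop(f'pics/side{tag}.png',200,100,170,200,4,f'pics/s{tag}c.png')
g=toJ(s["ee_pos"])*1000+np.array([0,0,19])
for f in (.2,.3,.4,.5,.6,.7,.8,.9,1.0,1.2,1.4,1.57):
    d=np.array([0,np.sin(f),-np.cos(f)]);n_=np.array([0,np.cos(f),np.sin(f)]);o=[]
    for l in(115,-35):
        e=g+d*l;o+=[*proj("side",toW((e+17*n_)/1000)).round(1),*proj("side",toW((e-17*n_)/1000)).round(1)]
    o=np.array(o).reshape(4,2);print(f,"crop px",((o-[200,100])*4+1.5).round(0).tolist())
E
python3 tl.py 15
```

```text
t 18.325 jig mm [  35.5717 -106.9623  140.1994] yaw-jig -0.0005588367981961481 ori [ 3.1401 -0.0016  0.043 ] F [ 2.3353 -1.268   4.8728] w 0.03326676514192469
0.2 crop px [[317.0, 590.0], [325.0, 566.0], [306.0, 310.0], [315.0, 295.0]]
0.3 crop px [[314.0, 594.0], [322.0, 576.0], [307.0, 306.0], [316.0, 297.0]]
0.4 crop px [[312.0, 597.0], [320.0, 584.0], [308.0, 302.0], [316.0, 300.0]]
0.5 crop px [[309.0, 597.0], [317.0, 590.0], [309.0, 298.0], [317.0, 303.0]]
0.6 crop px [[306.0, 594.0], [314.0, 595.0], [310.0, 296.0], [318.0, 307.0]]
0.7 crop px [[303.0, 590.0], [312.0, 597.0], [311.0, 294.0], [319.0, 312.0]]
0.8 crop px [[300.0, 583.0], [309.0, 597.0], [312.0, 293.0], [320.0, 317.0]]
0.9 crop px [[297.0, 573.0], [306.0, 594.0], [313.0, 293.0], [320.0, 323.0]]
1.0 crop px [[294.0, 561.0], [303.0, 589.0], [314.0, 294.0], [321.0, 329.0]]
1.2 crop px [[290.0, 530.0], [297.0, 572.0], [316.0, 297.0], [322.0, 342.0]]
1.4 crop px [[286.0, 491.0], [292.0, 546.0], [317.0, 303.0], [322.0, 356.0]]
1.57 crop px [[283.0, 452.0], [288.0, 516.0], [319.0, 310.0], [322.0, 369.0]]
```

View pics/s15c.png

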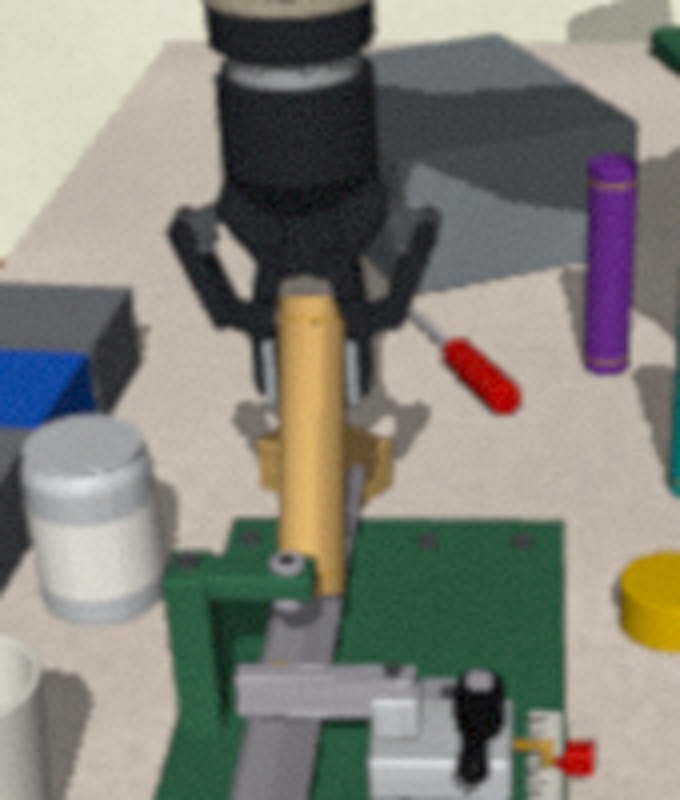

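The top face is edge-on, so the tilt is about 0.5 rad, with the foot near y=-52. I continue along the computed arc.

>>> {"method": "arm_command", "body": {
  "commands": [
    {"grip":200,"travel":[0,8,4],"twist":0},
    {"grip":200,"travel":[0,8,4.5],"twist":0},
    {"grip":200,"travel":[0,7,4.5],"twist":0},
    {"grip":200,"travel":[0,7,5],"twist":0},
    {"grip":200,"travel":[0,0,0],"twist":0}
  ]
}}

```text
t: 19.0
ee_pos: [0.6394, -0.1375, 0.1213]
orientation: [3.142, 0.0, 0.043]
wrist_force: [3.3, -0.5, 1.2]
grip_width: 0.0332
```

```bash
python3 tl.py 16
```

```text
t 19.0 jig mm [  34.8136 -136.3213  121.258 ] yaw-jig -0.0003327543740625702 ori [3.1415 0.0003 0.0432] F [ 3.3401 -0.4515  1.1656] w 0.03320291046066824
0.2 crop px [[326.0, 589.0], [334.0, 566.0], [317.0, 320.0], [324.0, 304.0]]
0.3 crop px [[324.0, 593.0], [331.0, 576.0], [318.0, 315.0], [325.0, 306.0]]
0.4 crop px [[322.0, 595.0], [329.0, 583.0], [318.0, 311.0], [326.0, 309.0]]
0.5 crop px [[319.0, 595.0], [326.0, 589.0], [319.0, 308.0], [327.0, 312.0]]
0.6 crop px [[316.0, 593.0], [324.0, 593.0], [320.0, 306.0], [328.0, 316.0]]
0.7 crop px [[314.0, 588.0], [321.0, 595.0], [321.0, 304.0], [328.0, 321.0]]
0.8 crop px [[311.0, 582.0], [319.0, 595.0], [322.0, 303.0], [329.0, 326.0]]
0.9 crop px [[308.0, 572.0], [316.0, 593.0], [322.0, 303.0], [330.0, 331.0]]
1.0 crop px [[306.0, 561.0], [313.0, 588.0], [323.0, 303.0], [330.0, 337.0]]
1.2 crop px [[301.0, 531.0], [308.0, 572.0], [325.0, 306.0], [331.0, 350.0]]
1.4 crop px [[297.0, 494.0], [303.0, 546.0], [327.0, 312.0], [331.0, 363.0]]
1.57 crop px [[295.0, 456.0], [300.0, 518.0], [328.0, 319.0], [331.0, 375.0]]
```

View pics/s16c.png

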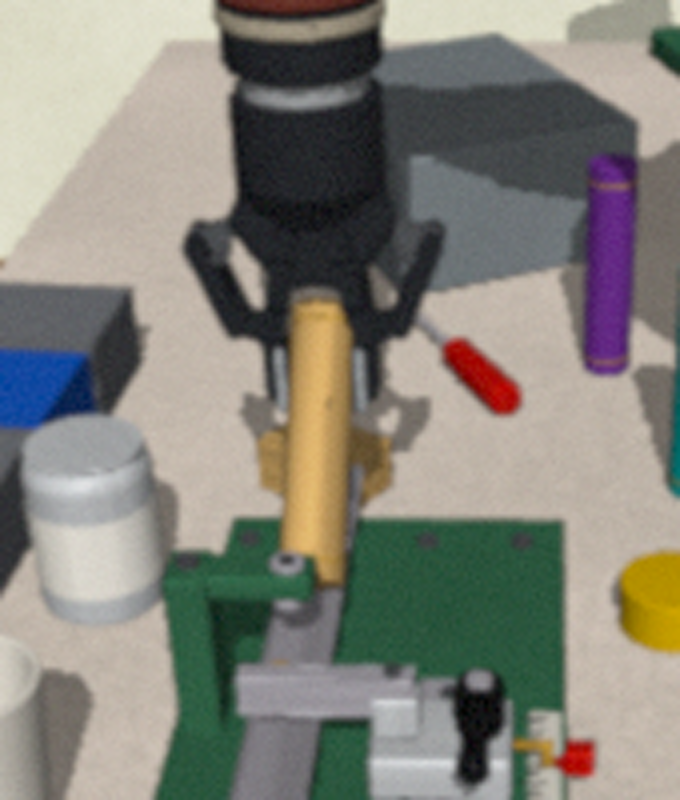

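Tilt is about 0.8 rad and on course. Next to 1.1, then 1.35 rad.

>>> {"method": "arm_command", "body": {
  "commands": [
    {"grip":200,"travel":[0,7,5.5],"twist":0},
    {"grip":200,"travel":[0,6,6],"twist":0},
    {"grip":200,"travel":[0,6,6],"twist":0},
    {"grip":200,"travel":[0,5.5,6],"twist":0},
    {"grip":200,"travel":[0,4.5,8],"twist":0},
    {"grip":200,"travel":[0,4,8],"twist":0},
    {"grip":200,"travel":[0,3.5,8],"twist":0},
    {"grip":200,"travel":[0,0,0],"twist":0}
  ]
}}

```text
t: 20.05
ee_pos: [0.6409, -0.1735, 0.0735]
orientation: [-3.141, 0.001, 0.044]
wrist_force: [2.9, -0.1, 0.6]
grip_width: 0.0334
```

```bash
python3 tl.py 17
```

```text
t 20.05 jig mm [  34.6968 -172.3809   73.5171] yaw-jig -3.3799898793172856e-05 ori [-3.1412  0.0006  0.0435] F [ 2.876  -0.1223  0.5815] w 0.033425888994153975
0.2 crop px [[338.0, 622.0], [344.0, 600.0], [329.0, 371.0], [336.0, 355.0]]
0.3 crop px [[336.0, 627.0], [342.0, 609.0], [330.0, 367.0], [337.0, 357.0]]
0.4 crop px [[333.0, 629.0], [340.0, 617.0], [331.0, 363.0], [338.0, 359.0]]
0.5 crop px [[331.0, 630.0], [338.0, 623.0], [331.0, 360.0], [338.0, 362.0]]
0.6 crop px [[328.0, 628.0], [336.0, 627.0], [332.0, 357.0], [339.0, 366.0]]
0.7 crop px [[326.0, 624.0], [333.0, 629.0], [333.0, 356.0], [340.0, 370.0]]
0.8 crop px [[324.0, 618.0], [331.0, 630.0], [334.0, 354.0], [340.0, 374.0]]
0.9 crop px [[322.0, 610.0], [328.0, 628.0], [334.0, 354.0], [340.0, 379.0]]
1.0 crop px [[319.0, 600.0], [326.0, 624.0], [335.0, 354.0], [341.0, 384.0]]
1.2 crop px [[315.0, 572.0], [321.0, 609.0], [337.0, 357.0], [342.0, 396.0]]
1.4 crop px [[312.0, 538.0], [317.0, 586.0], [338.0, 362.0], [342.0, 409.0]]
1.57 crop px [[310.0, 504.0], [314.0, 560.0], [339.0, 368.0], [342.0, 420.0]]
```

View pics/s17c.png

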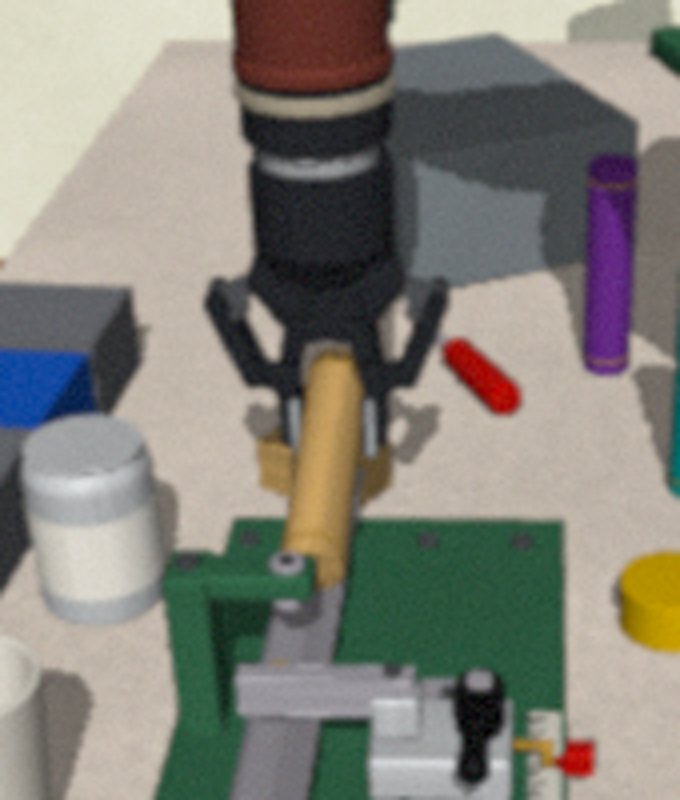

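About 1.35 rad. I lower it the rest of the way to horizontal.

>>> {"method": "arm_command", "body": {
  "commands": [
    {"grip":200,"travel":[0,2.5,7],"twist":0},
    {"grip":200,"travel":[0,2,7],"twist":0},
    {"grip":200,"travel":[0,1.5,6],"twist":0},
    {"grip":200,"travel":[0,0.5,4],"twist":0},
    {"grip":200,"travel":[0,0,1.5],"twist":0},
    {"grip":200,"travel":[0,0,0],"twist":0},
    {"grip":200,"travel":[0,0,0],"twist":0}
  ]
}}

```text
t: 20.98
ee_pos: [0.6421, -0.1792, 0.0537]
orientation: [3.142, -0.003, 0.045]
wrist_force: [-14.0, 8.4, 46.4]
grip_width: 0.0332
```

```bash
python3 tl.py 18
```

```text
t 20.975 jig mm [  35.6508 -178.1529   53.717 ] yaw-jig 0.0012518896613562328 ori [ 3.1415 -0.0033  0.0448] F [-13.999    8.433   46.3614] w 0.03317988042774996
0.2 crop px [[339.0, 644.0], [345.0, 621.0], [331.0, 398.0], [337.0, 382.0]]
0.3 crop px [[337.0, 649.0], [343.0, 631.0], [331.0, 394.0], [338.0, 383.0]]
0.4 crop px [[334.0, 652.0], [341.0, 638.0], [332.0, 390.0], [339.0, 386.0]]
0.5 crop px [[332.0, 652.0], [339.0, 645.0], [333.0, 387.0], [339.0, 388.0]]
0.6 crop px [[330.0, 651.0], [337.0, 649.0], [333.0, 384.0], [340.0, 392.0]]
0.7 crop px [[328.0, 647.0], [334.0, 652.0], [334.0, 382.0], [341.0, 396.0]]
0.8 crop px [[325.0, 642.0], [332.0, 652.0], [335.0, 381.0], [341.0, 400.0]]
0.9 crop px [[323.0, 634.0], [330.0, 650.0], [336.0, 381.0], [342.0, 405.0]]
1.0 crop px [[321.0, 624.0], [327.0, 647.0], [336.0, 381.0], [342.0, 410.0]]
1.2 crop px [[317.0, 598.0], [323.0, 633.0], [338.0, 383.0], [343.0, 422.0]]
1.4 crop px [[314.0, 564.0], [319.0, 611.0], [339.0, 388.0], [343.0, 434.0]]
1.57 crop px [[312.0, 531.0], [316.0, 586.0], [340.0, 394.0], [343.0, 445.0]]
```

View pics/s18c.png

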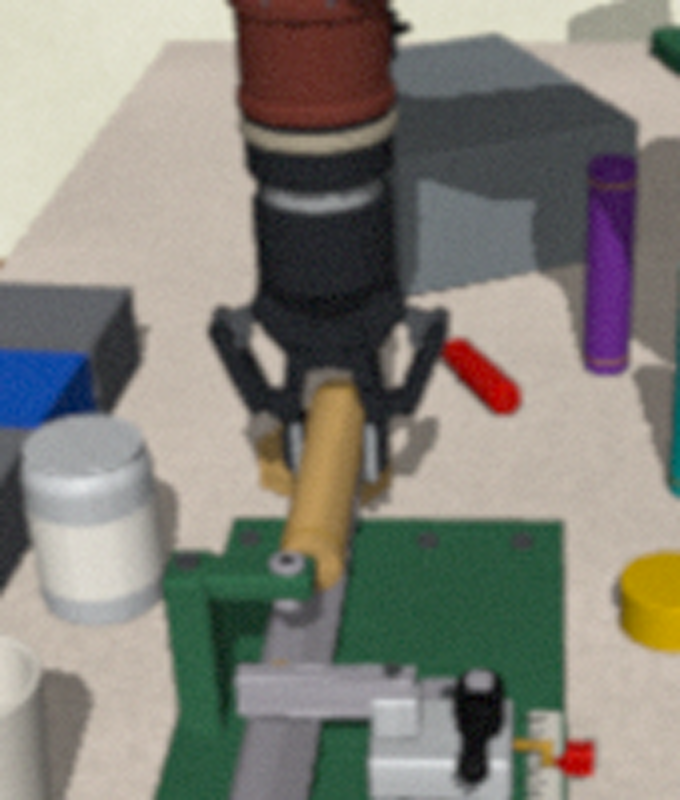

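The wrist feels 46 N upward: the handle is seated and I'm pressing into the V. I relieve at once.

>>> {"method": "arm_command", "body": {
  "commands": [
    {"grip":200,"travel":[0,0,-3],"twist":0},
    {"grip":200,"travel":[0,0,-2],"twist":0},
    {"grip":200,"travel":[0,0,0],"twist":0}
  ]
}}

```text
t: 21.4
ee_pos: [0.6424, -0.1795, 0.0544]
orientation: [-3.141, -0.002, 0.045]
wrist_force: [3.0, 3.4, 7.8]
grip_width: 0.0336
```

Run:
```python
from h import *
st()
for n in("side","top"):
  im=snapshot(n);cv2.imwrite(f"pics/{n}19.png",im[...,::-1])
crop('pics/side19.png',260,180,60,80,9,'pics/s19c.png')
crop('pics/top19.png',215,120,260,180,3,'pics/t19c.png')
```

```text
t 21.4 jig mm [  35.8868 -178.4353   54.4473] yaw-jig 0.0011554101949753162 ori [-3.1413 -0.0021  0.0447] F [2.9915 3.3553 7.7687] w 0.0335719076994665
```

View pics/s19c.png

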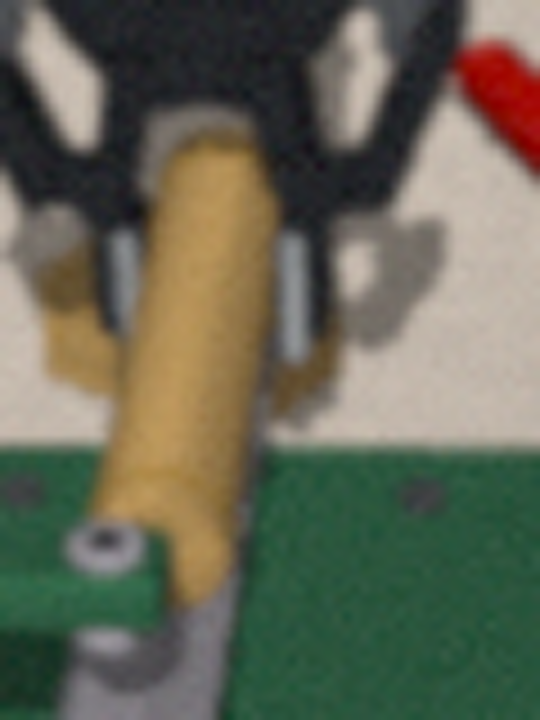

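View pics/t19c.png

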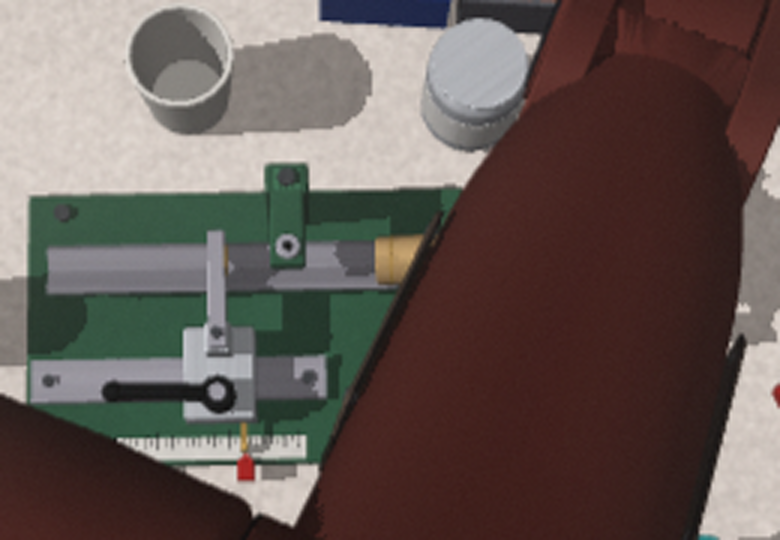

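>>> {"method": "arm_command", "body": {
  "commands": [
    {"grip":150,"travel":[0,0,0],"twist":0},
    {"grip":130,"travel":[0,0,0],"twist":0},
    {"grip":110,"travel":[0,0,0],"twist":0},
    {"grip":100,"travel":[0,0,0],"twist":0},
    {"grip":80,"travel":[0,0,0],"twist":0},
    {"grip":80,"travel":[0,0,-20],"twist":0},
    {"grip":80,"travel":[0,0,-40],"twist":0},
    {"grip":80,"travel":[0,0,-30],"twist":0}
  ]
}}

```text
t: 22.5
ee_pos: [0.6415, -0.18, 0.1452]
orientation: [3.141, -0.0, 0.044]
wrist_force: [-0.1, 0.5, -0.2]
grip_width: 0.0591
```

>>> {"method": "arm_command", "body": {
  "commands": [
    {"grip":150,"travel":[0,40,-20],"twist":0},
    {"grip":255,"travel":[0,40,0],"twist":0},
    {"grip":255,"travel":[0,30,0],"twist":0},
    {"grip":255,"travel":[0,0,0],"twist":0}
  ]
}}

```text
t: 23.0
ee_pos: [0.6457, -0.292, 0.1633]
orientation: [3.141, 0.0, 0.041]
wrist_force: [-0.1, 0.2, -0.2]
grip_width: 0.0002
```

Run:
```python
from h import *
st()
for n in("side","top"):
  im=snapshot(n);cv2.imwrite(f"pics/{n}20.png",im[...,::-1])
crop('pics/side20.png',200,150,180,200,4,'pics/s20c.png')
crop('pics/top20.png',215,120,260,180,3,'pics/t20c.png')
```

```text
t 23.0 jig mm [  34.3688 -290.9409  163.3172] yaw-jig -0.002226928842224994 ori [3.1413 0.0004 0.0413] F [-0.0686  0.2386 -0.2017] w 0.00024830972948916655
```

View pics/s20c.png

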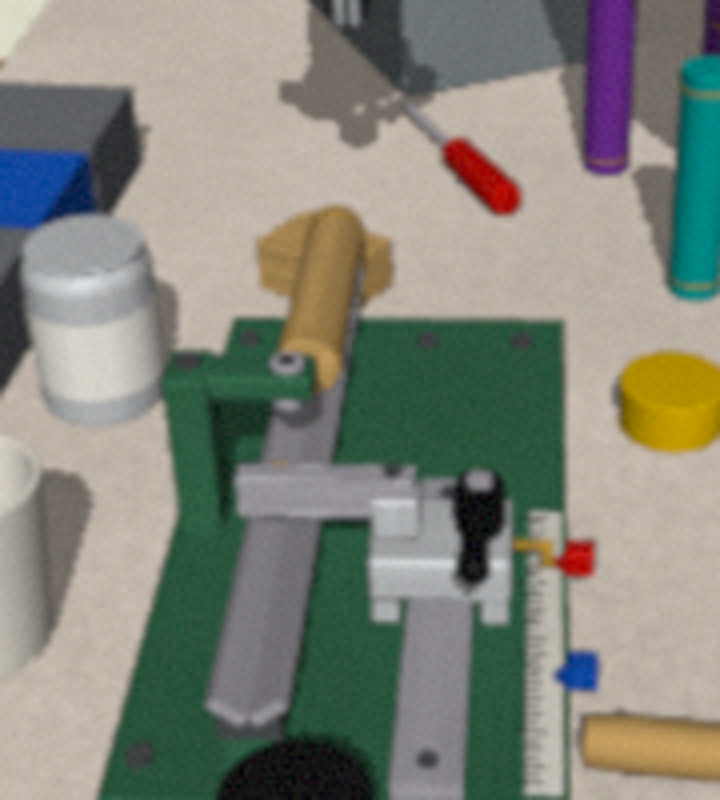

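View pics/t20c.png

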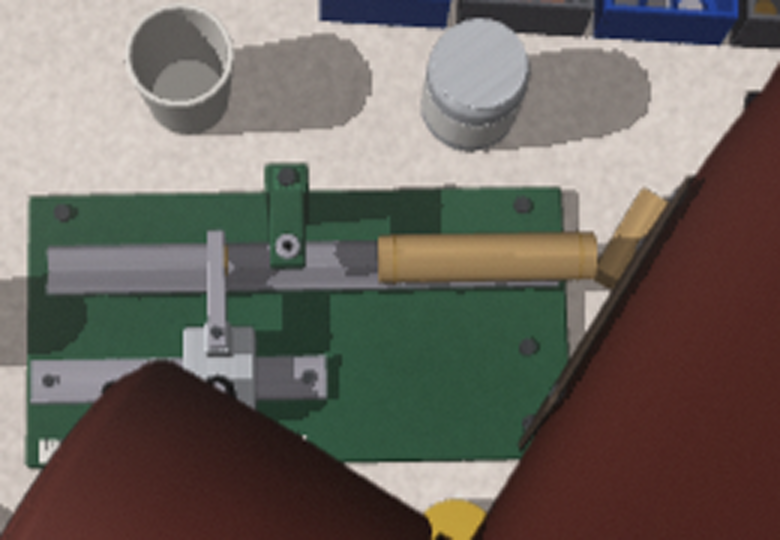

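The handle lies in the V from (378,258) to (597,255) in the top crop. Stop and lever are unchanged, and the block at (640,225) is undisturbed. I measure the ends.

Run:
```python
from h import *
for p,z in(((378,258),.067),((597,255),.067)): print(toJ(onz("top",(215+(p[0]-1)/3,120+(p[1]-1)/3),z))*1000)
print("pad", toJ(onz("top",(215+228/3,120+258/3),.067))*1000)
go((35,-250,120),(35,-250,56))
```

```text
[ 37.2156 -61.8426  67.    ]
[  36.7014 -214.1916   67.    ]
pad [38.3069 41.7632 67.    ]
t 23.1 jig mm [  34.6413 -288.4423  163.4505] yaw-jig 4.695802187072717e-06 ori [-3.1409  0.0006  0.0436] F [-0.2325  0.2707 -0.6186] w -0.00040871323203206555
(35, -250, 120) travel [  0.4 -38.4  43.5]
(35, -250, 56) travel [ 0.  0. 64.]
```

>>> {"method": "arm_command", "body": {
  "commands": [
    {"grip":255,"travel":[0,-38,43],"twist":0},
    {"grip":255,"travel":[0,0,0],"twist":0},
    {"grip":255,"travel":[0.4,0,40],"twist":0},
    {"grip":255,"travel":[0,0,28],"twist":0},
    {"grip":255,"travel":[0,0,0],"twist":0}
  ]
}}

```text
t: 23.72
ee_pos: [0.6438, -0.2505, 0.0514]
orientation: [-3.14, 0.003, 0.045]
wrist_force: [-0.4, 0.1, 0.6]
grip_width: 0.0
```

Run:
```python
from h import *
go((35,-225,52),(35,-125,52))
```

```text
t 23.725 jig mm [  34.2275 -249.4021   51.3707] yaw-jig 0.0013213313862076928 ori [-3.1398  0.0031  0.0449] F [-0.3567  0.1018  0.6241] w 2.606810964432857e-05
(35, -225, 52) travel [  0.8 -24.4  -0.6]
(35, -125, 52) travel [   0.1 -100.     0.2]
```

>>> {"method": "arm_command", "body": {
  "commands": [
    {"grip":255,"travel":[0.8,-14,0],"twist":0},
    {"grip":255,"travel":[0,-8,0],"twist":0},
    {"grip":255,"travel":[0,-8,0],"twist":0},
    {"grip":255,"travel":[0,-12,0],"twist":0},
    {"grip":255,"travel":[0,-12,0],"twist":0},
    {"grip":255,"travel":[0,-12,0],"twist":0},
    {"grip":255,"travel":[0,-12,0],"twist":0},
    {"grip":255,"travel":[0,-12,0],"twist":0}
  ]
}}

```text
t: 24.72
ee_pos: [0.6418, -0.161, 0.0529]
orientation: [3.141, -0.0, 0.044]
wrist_force: [1.8, -0.6, 1.3]
grip_width: -0.0
```

>>> {"method": "arm_command", "body": {
  "commands": [
    {"grip":255,"travel":[0,-10,0],"twist":0},
    {"grip":255,"travel":[0,-8,0],"twist":0},
    {"grip":255,"travel":[0,-5,0],"twist":0},
    {"grip":255,"travel":[0,0,0],"twist":0}
  ]
}}

```text
t: 25.22
ee_pos: [0.6407, -0.1382, 0.0528]
orientation: [-3.141, 0.0, 0.045]
wrist_force: [0.9, 1.3, 0.8]
grip_width: -0.0003
```

Run:
```python
from h import *
st()
for n in("side","top"):
  im=snapshot(n);cv2.imwrite(f"pics/{n}21.png",im[...,::-1])
crop('pics/side21.png',200,150,180,200,4,'pics/s21c.png')
crop('pics/top21.png',215,160,200,130,4,'pics/t21c.png')
```

```text
t 25.225 jig mm [  36.08   -137.055    52.7545] yaw-jig 0.0009960000590873777 ori [-3.1408  0.0001  0.0445] F [0.9035 1.2893 0.7773] w -0.00031333367844475367
```

View pics/s21c.png

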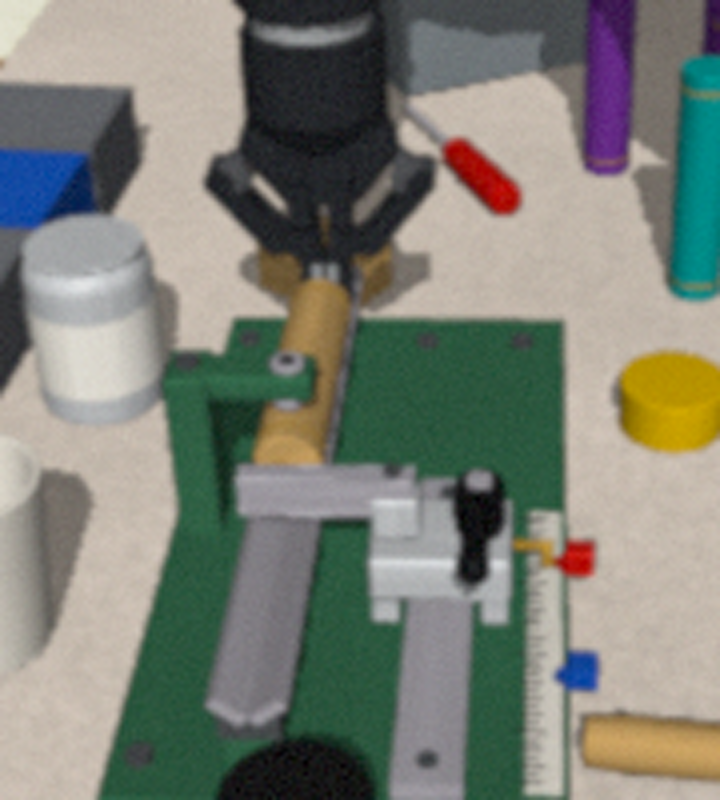

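View pics/t21c.png

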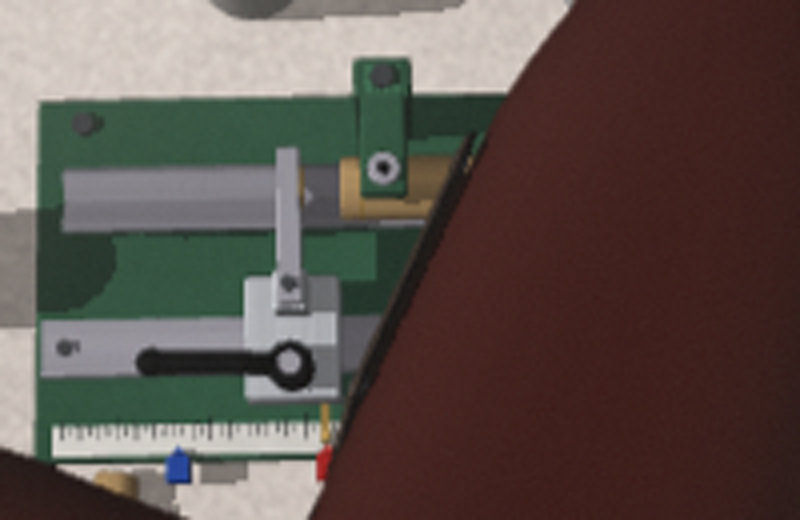

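The handle is under the bush. Its end, at (340,188), is about 17 mm from the brass pad at (303,188). I push on, then creep while watching force.

>>> {"method": "arm_command", "body": {
  "commands": [
    {"grip":255,"travel":[0,-5,0],"twist":0},
    {"grip":255,"travel":[0,-4,0],"twist":0},
    {"grip":255,"travel":[0,-3,0],"twist":0},
    {"grip":255,"travel":[0,-2,0],"twist":0},
    {"grip":255,"travel":[0,0,0],"twist":0}
  ]
}}

```text
t: 25.95
ee_pos: [0.6401, -0.1245, 0.0528]
orientation: [-3.141, 0.0, 0.044]
wrist_force: [0.7, -0.1, 0.1]
grip_width: 0.0002
```

>>> {"method": "arm_command", "body": {
  "commands": [
    {"grip":255,"travel":[0,-1,0],"twist":0},
    {"grip":255,"travel":[0,-1,0],"twist":0},
    {"grip":255,"travel":[0,0,0],"twist":0}
  ]
}}

```text
t: 26.32
ee_pos: [0.6401, -0.1229, 0.0528]
orientation: [3.142, 0.0, 0.044]
wrist_force: [0.4, -0.9, 0.9]
grip_width: 0.0002
```

Run:
```python
from h import *
st()
im=snapshot("top");cv2.imwrite(f"pics/top22.png",im[...,::-1])
crop('pics/top22.png',265,180,70,50,10,'pics/t22c.png')
```

```text
t 26.325 jig mm [  36.0523 -121.7366   52.8187] yaw-jig 0.00040883339690942627 ori [3.1416 0.     0.044 ] F [ 0.4154 -0.8846  0.8869] w 0.00015223023624452158
```

View pics/t22c.png

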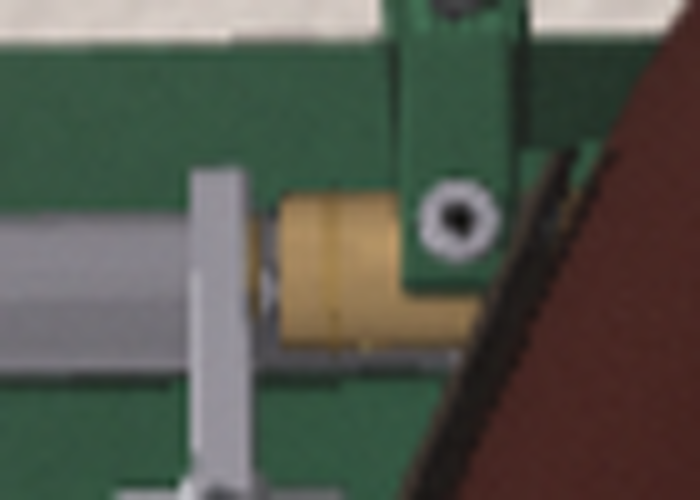

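The gap is about 1.7 px, roughly 3 mm. I creep on.

>>> {"method": "arm_command", "body": {
  "commands": [
    {"grip":255,"travel":[0,-1,0],"twist":0},
    {"grip":255,"travel":[0,-1,0],"twist":0},
    {"grip":255,"travel":[0,0,0],"twist":0}
  ]
}}

```text
t: 26.75
ee_pos: [0.64, -0.1207, 0.0528]
orientation: [-3.141, 0.0, 0.044]
wrist_force: [0.9, -0.6, 1.4]
grip_width: -0.0003
```

>>> {"method": "arm_command", "body": {
  "commands": [
    {"grip":255,"travel":[0,-0.8,0],"twist":0},
    {"grip":255,"travel":[0,0,0],"twist":0}
  ]
}}

```text
t: 27.0
ee_pos: [0.6399, -0.1199, 0.0528]
orientation: [-3.141, -0.0, 0.044]
wrist_force: [0.4, -1.1, 0.5]
grip_width: -0.0
```

>>> {"method": "arm_command", "body": {
  "commands": [
    {"grip":255,"travel":[0,-0.8,0],"twist":0},
    {"grip":255,"travel":[0,0,0],"twist":0}
  ]
}}

```text
t: 27.25
ee_pos: [0.6399, -0.1192, 0.0528]
orientation: [-3.142, 0.0, 0.044]
wrist_force: [0.6, -1.1, 1.5]
grip_width: 0.0002
```

>>> {"method": "arm_command", "body": {
  "commands": [
    {"grip":255,"travel":[0,-0.8,0],"twist":0},
    {"grip":255,"travel":[0,0,0],"twist":0}
  ]
}}

```text
t: 27.5
ee_pos: [0.6398, -0.1184, 0.0528]
orientation: [-3.142, 0.0, 0.044]
wrist_force: [1.0, -1.3, 1.0]
grip_width: 0.0
```

Run:
```python
from h import *
st()
im=snapshot("top");cv2.imwrite(f"pics/top23.png",im[...,::-1])
crop('pics/top23.png',265,180,70,50,10,'pics/t23c.png')
```

```text
t 27.5 jig mm [  36.0123 -117.2821   52.7785] yaw-jig 0.0004548444036968982 ori [-3.1416  0.0001  0.044 ] F [ 0.9571 -1.2552  0.9984] w 4.507519299869319e-05
```

View pics/t23c.png

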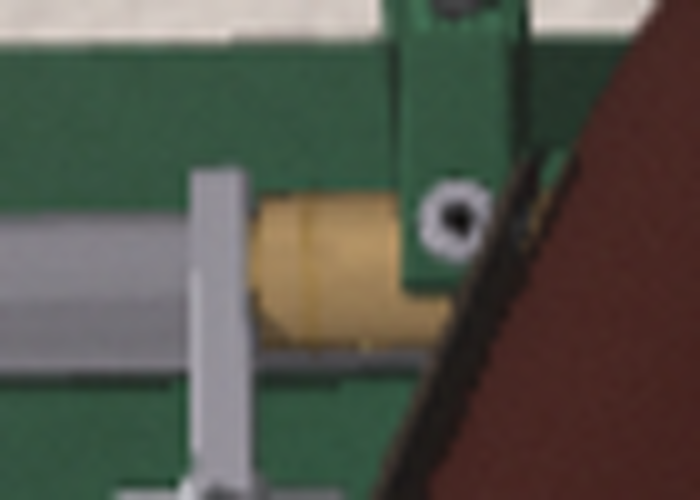

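Nearly butting, with the arm at (218,...) unmoved. A few more 0.6 mm steps until the force rises.

>>> {"method": "arm_command", "body": {
  "commands": [
    {"grip":255,"travel":[0,-0.6,0],"twist":0},
    {"grip":255,"travel":[0,0,0],"twist":0}
  ]
}}

```text
t: 27.8
ee_pos: [0.6399, -0.1184, 0.0529]
orientation: [3.141, -0.0, 0.044]
wrist_force: [0.2, -5.0, -0.0]
grip_width: 0.0001
```

>>> {"method": "arm_command", "body": {
  "commands": [
    {"grip":255,"travel":[0,-0.6,0],"twist":0},
    {"grip":255,"travel":[0,0,0],"twist":0}
  ]
}}

```text
t: 28.05
ee_pos: [0.6399, -0.1183, 0.0528]
orientation: [3.14, -0.0, 0.043]
wrist_force: [1.2, -7.9, -0.9]
grip_width: -0.0002
```

Butted: the force rose to 8 N with no further motion, far below the 40 N hold. I retreat and check.

>>> {"method": "arm_command", "body": {
  "commands": [
    {"grip":255,"travel":[0,5,0],"twist":0},
    {"grip":255,"travel":[0,15,0],"twist":0},
    {"grip":255,"travel":[0,30,0],"twist":0},
    {"grip":255,"travel":[0,0,-50],"twist":0},
    {"grip":255,"travel":[0,0,-50],"twist":0},
    {"grip":255,"travel":[-20,50,-30],"twist":0},
    {"grip":255,"travel":[-50,50,0],"twist":0},
    {"grip":255,"travel":[-50,50,0],"twist":0}
  ]
}}

```text
t: 29.05
ee_pos: [0.5385, -0.312, 0.183]
orientation: [3.141, -0.0, 0.044]
wrist_force: [-0.2, -0.5, 0.9]
grip_width: -0.0001
```

>>> {"method": "arm_command", "body": {
  "commands": [
    {"grip":255,"travel":[-50,30,0],"twist":0},
    {"grip":255,"travel":[0,0,0],"twist":0},
    {"grip":255,"travel":[0,0,0],"twist":0}
  ]
}}

```text
t: 29.42
ee_pos: [0.491, -0.3428, 0.1829]
orientation: [-3.141, -0.0, 0.043]
wrist_force: [0.2, -0.1, -0.1]
grip_width: 0.0001
```

```bash
python3 meas.py 24
python3 - <<'E'
from h import *
crop('pics/top24.png',215,170,200,120,4,'pics/t24c.png')
crop('pics/side24.png',220,200,150,160,4,'pics/s24c.png')
E
```

```text
t 29.425 jig mm [-122.3984 -335.0191  182.8669] yaw-jig -0.0005573377480439165 ori [-3.1412 -0.0003  0.043 ] F [ 0.1845 -0.1115 -0.128 ] w 9.034991666084998e-05
top red (np.float64(296.48837209302326), np.float64(275.83720930232556)) 43 [-103.2   33.5   22. ]
top ptr (np.float64(295.75), np.float64(264.5)) 12 [-78.7  34.9  20. ]
side red (np.float64(343.6714285714286), np.float64(289.22857142857146)) 70 [-100.1   34.1   22. ]
side ptr (np.float64(336.4), np.float64(288.15)) 20 [-86.   28.8  20. ]
```

View pics/t24c.png

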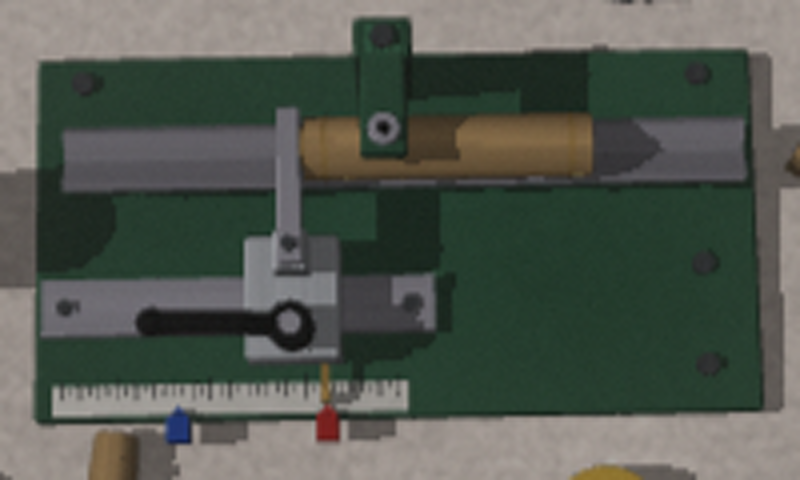

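View pics/s24c.png

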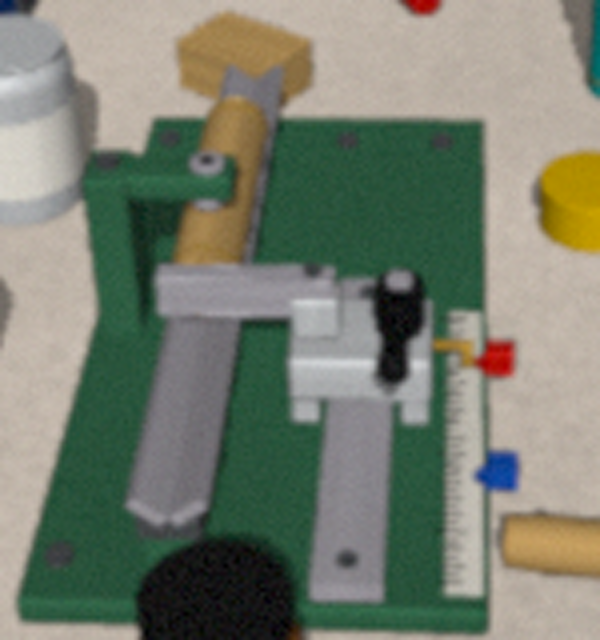

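View pics/side24.png

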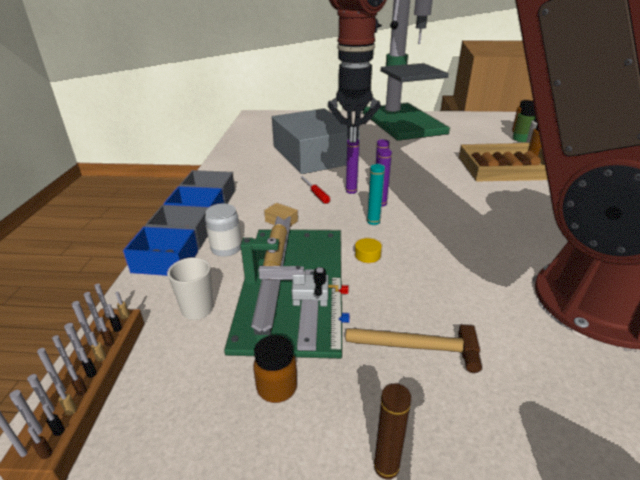

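The pictures show the handle seated in the V, its end against the stop arm at (300,148). The pointer (326,400) sits over red (328,410), the lever points home, and every other object is where it was. Handing in.

Run:
```python
from rig import ticket
print(ticket.job_done())
```

```text
the job is handed in; nothing more can be done
None
```

I finished the whole job and handed it in at about 29.5 s of the 72 s allowed. No verdict came back.

**What I did:** I swung the lever open and pushed the carriage until its pointer was at the red mark. I then swung the lever back until it met its end stop at 10 N. I gripped the pale handle near its top and tilted it down into the V by pivoting it on its foot, then released it. Last, I pushed it under the bush with closed fingers until it butted the stop.

**Last checks:**
- **Lever:** it points along +y, home.
- **Pointer:** the top view put it about 1.4 mm from the red mark, and the reading stayed the same after the handle butted the stop. The side view's automatic reading disagreed, putting it about 5 mm off, because it took the raised bracket rather than the tip. In the side crop the tip lined up with the red mark by eye.
- **Handle:** it looks seated in the V with its end against the pad. At the end of the push the force rose to 8 N with no more movement, well under the 40 N hold.
- **Other objects:** all looked to be standing where they started, and the arm was clear of everything.

**Off plan:** while laying the handle down I pressed about 46 N into the V for a moment before easing off. That is under the 120 N wrist limit, and it was the gripped handle doing the pressing, not the arm or the gripper's body.

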